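# Fetch a sauce pot from behind the shakers for a takeaway order

### The arm

A 6-joint arm with a two-finger parallel gripper is mounted at the origin on a cart in front of the work surface, level with it; the furniture and walls round the work are solid. World frame = base frame: x ahead of the robot, y to its left, z up, the work surface at z = 0. Lengths are in mm, angles in rad, forces in N, time in s.
With the tool pointing down it reaches from about 350 to 875 mm from the base axis. Payload 4.2 kg.
Tool frame: the origin (TCP) lies midway between the tips of the shut fingers; the grasp point (between the pads) lies 19 mm behind it; z points along the fingers, y is the line along which they close (so a half turn about z gives the same grasp; the last joint's range is limited). The gripper opens to 85 mm and grips with 20 to 120 N. Pads are 22 mm wide; open, the fingers measure 114 mm over their backs; the gripper's body (76 mm by 85 mm) begins 54 mm behind the grasp point. The pads swing forward as they close: fully open they stand 13 mm farther back than shut.
Start: joints at [0.259, 0.385, 0.008, 0, -1.194, -0.259], TCP at [624.979, 0.025, 207.512] pointing down, gripper open.
Joint ranges: [-3.14, 3.14], [-1.21, 2.06], [-1.07, 1.41], [-3.16, 2.05], [-2.99, -0.16], [-3.1, 3.1]. Speed limits (rad/s): [2.79, 2.79, 3.14, 3.14, 3.14, 3.14].

### API

Orientations are given as a unit quaternion [x, y, z, w].
In Python, from bench import arm gives the robot as it stands.
- The arm moves only by the tool send_rows, never from a script. Its argument "targets" is a list of rows, each an object of numbers: "gripper": the gripper command: -1 is fully open, 1 is shut, values between are in proportion; "x", "y", "z": the shift along the tool's x, y, z in cm; "ax", "ay", "az": the turn, a rotation vector about the tool's x, y, z in degrees. A call has 1 to 5 rows; each row shifts and turns the commanded pose from where the row before left it, along the tool's axes as they then stand; what a row does not reach is not made up. A row lasts 1/12 s, in which the tool goes at most 41.7 mm and 7.16 degrees, less where a joint would pass 70% of its speed; a pose out of reach is approached as far as the arm can. A call is refused whole if a number of a shift passes 4.17 or a number of a turn 7.16, either way. A call with a gripper value outside its range is refused whole. The fingers move at their own pace and stop on an object; the grip force is fixed at half the most. Time passes only in rows, so rows that do not move let the fingers close. It gives the time, the measured TCP pose, the force, the opening and the grip force at its end, in the units of the state.
- arm.read_state(): the state, without advancing time (a new reading comes with each control period).
- arm.get_image(name): name is "scene" or "side" or "wrist"; returns (picture, depth): 400x640x3 uint8, red, green, blue; 400x640 float32, mm along the optical axis (not along the pixel's ray), 0 where there is no reading.
- arm.camera_model(name): a dict with "fx", "fy", "cx", "cy" (pixels), "distortion" ([k1, k2, p1, p2, k3] as OpenCV has them; the pictures are not rectified), "cam_to_world" (4x4, takes a point from camera to world coordinates). Camera axes: x right, y down, z forward; pixel columns grow to the right and rows downward; lengths in mm; the calibration is good to about 2 mm. A picture is of the moment at which its call begins: read the wrist's pose just before it. camera_model takes no time and is no camera call; for the wrist camera it gives the pose at the moment of the call.
- arm.job_done(): hands the job in; it is judged then, once.
Trained networks look in the newest picture that a camera, given by its name, has taken for a name from the list of things; names that differ only in an ending like _2 or _b are one class to them, and where a whole thing is asked for, a point or a joint stands for the part that bears it (a point fixed in the world has none). Each returns a list of dicts, best first, with "score" (0 to 1); they miss things now and then, are a little off and sometimes report something else, mostly with a low value. They report only what shows in the picture. A call takes as long as a camera call. They do not tell look-alikes from the thing itself.
- arm.boxes_of(camera, thing): "rect" ([left, top, width, height] in pixels, round what is visible of it).
The state is a dict: "clock": time; "joints": joint angles; "joint_vel": joint speeds; "joint_efforts": joint torques, N m; "position": TCP position; "ee_rot": TCP orientation; "contact_force": force on the tool from outside, world axes, zero at the start; "wrist_torque": the same for the moment, N m; "gripper_width": finger opening in mm; "grasp_force": force on a finger pad.
Only numpy, scipy, OpenCV 4.12 (cv2) and the standard library are available. Lean on these libraries where they do the work, as an engineer would, in place of code of your own. Each camera call takes 0.05 s, during which the arm holds its last target. There are 200 camera calls.

### The job

The takeaway order still lacks its red sauce, which stands in the back row of the black condiment caddy. Set the two shakers that stand in front of the red pot aside upright on the steel tray, put the red pot upright fully down into the round well of the brown takeaway carrier beside the rice tub, and then put the two shakers back upright, each fully down in the well it came from, so that the cook finds them as before. Knock none of the shakers and pots over, and leave the third shaker, the green pot and the rice tub where they stand.

Things in the scene. Friction and masses are not known exactly. Their poses are not given: they have to be found in the camera images.
- caddy: Black caddy, fixed: block x -76..+96, y +-106 mm, top at z 12, with a 44 mm high back lip at its +x edge. Origin on the table. Wells 8 mm deep (grey floor at z 4). Front row: three shaker wells, 59 mm wide, at x -36, y +66, 0, -66. Back row: two pot wells, 65 mm wide, at x +22, y +33, -33. In front of a pot stand the middle shaker and the end one on the pot's side (67 mm from it; the third is 115 mm off).
- blue_shaker: Spice shaker, loose, 45 mm diameter, 108 mm tall, red screw cap (its top 20 mm), clear glass with a dark blue and white label, about 0.11 kg. Starts in one of the three front wells of the caddy. Origin at the centre of its underside, z up its axis.
- orange_shaker: Spice shaker, loose, 44 mm diameter, 98 mm tall, red screw cap with orange top (its top 20 mm), clear glass with orange-brown filling and label, about 0.11 kg. Starts in one of the three front wells of the caddy. Origin at the centre of its underside, z up its axis.
- salt_shaker: Salt shaker, loose, 44 mm diameter glass below, 90 mm tall, grey domed head 34 mm wide (from 66 mm up), white salt inside, about 0.1 kg. Starts in one of the three front wells of the caddy. Origin at the centre of its underside, z up its axis.
- red_pot: Portion pot of dark red sauce, loose, 36 mm tall, 48 mm wide at the body, with a frosted lid 53 mm in diameter (its top 6 mm; from above the sauce shows through as a dull pink), about 0.05 kg. Starts in one of the two back wells of the caddy. Origin at the centre of its underside, z up its axis.
- green_pot: The same portion pot with green sauce (from above pale green); stands in the other back well and stays there (its lid is 13 mm from the red pot's lid). Origin at the centre of its underside.
- side_tray: Shallow stainless tray, fixed, empty, 210 (x) x 150 (y) mm with a rolled rim 15 mm high; its floor is 2 mm above the table. The shakers are set aside on it. Origin on the table under its centre.
- carrier: Brown takeaway carrier, fixed: flat block 206 (x) x 172 (y) x 12 mm. Origin on the table at the centre of its round sauce well, which is 61 mm wide and has a darker floor, 8 mm deep (floor 4 mm above the table). The block spans x -39 to +167 mm and y +-86 mm from there; the pocket with the rice tub is centred at x +102 mm.
- rice_tub: White-lidded rice tub, loose, 103 (x) x 144 (y) x 56 mm, about 0.3 kg, standing in the rectangular pocket of the carrier (its near edge 50 mm from the centre of the sauce well, its top 60 mm above the table); it stays there. Origin at the centre of its underside.
Mind the look-alikes: they are no part of the job. Leave any purple look-alike of the salt_shaker alone.

How it is judged (in metres and radians):
On the way, in this order (a step that is already met when the one before it is completed fails the run):
1. the two shakers in front of the red pot (the two nearest to it) stand upright on the steel tray, while the red pot is still in its caddy well ((((x of orange_shaker in the frame of side_tray between -0.1 and 0.1 m and y of orange_shaker in the frame of side_tray between -0.07 and 0.07 m and z of orange_shaker in the frame of side_tray below 0.008 m and angle between orange_shaker's own z axis and vertical below 0.12 rad and linear speed of orange_shaker below 0.03 m/s) and (x of salt_shaker in the frame of side_tray between -0.1 and 0.1 m and y of salt_shaker in the frame of side_tray between -0.07 and 0.07 m and z of salt_shaker in the frame of side_tray below 0.008 m and angle between salt_shaker's own z axis and vertical below 0.12 rad and linear speed of salt_shaker below 0.03 m/s) and horizontal distance between blue_shaker and red_pot above 0.092 m) or ((x of blue_shaker in the frame of side_tray between -0.1 and 0.1 m and y of blue_shaker in the frame of side_tray between -0.07 and 0.07 m and z of blue_shaker in the frame of side_tray below 0.008 m and angle between blue_shaker's own z axis and vertical below 0.12 rad and linear speed of blue_shaker below 0.03 m/s) and (x of salt_shaker in the frame of side_tray between -0.1 and 0.1 m and y of salt_shaker in the frame of side_tray between -0.07 and 0.07 m and z of salt_shaker in the frame of side_tray below 0.008 m and angle between salt_shaker's own z axis and vertical below 0.12 rad and linear speed of salt_shaker below 0.03 m/s) and horizontal distance between orange_shaker and red_pot above 0.092 m) or ((x of blue_shaker in the frame of side_tray between -0.1 and 0.1 m and y of blue_shaker in the frame of side_tray between -0.07 and 0.07 m and z of blue_shaker in the frame of side_tray below 0.008 m and angle between blue_shaker's own z axis and vertical below 0.12 rad and linear speed of blue_shaker below 0.03 m/s) and (x of orange_shaker in the frame of side_tray between -0.1 and 0.1 m and y of orange_shaker in the frame of side_tray between -0.07 and 0.07 m and z of orange_shaker in the frame of side_tray below 0.008 m and angle between orange_shaker's own z axis and vertical below 0.12 rad and linear speed of orange_shaker below 0.03 m/s) and horizontal distance between salt_shaker and red_pot above 0.092 m)) and distance of red_pot from where it was at the start of the episode below 0.025 m), for 0.2 s.
2. the red pot stands upright, fully down in the round well of the carrier (horizontal distance between red_pot and carrier below 0.015 m and z of red_pot in the frame of carrier below 0.009 m and angle between red_pot's own z axis and vertical below 0.12 rad and linear speed of red_pot below 0.02 m/s), for 0.2 s.
At the end, for the whole second after the job is handed in: Red pot at rest upright on the floor of the carrier well (within 15 mm of its centre, under 9 mm high); all three shakers upright on the floors of their own caddy wells (within 15 mm of where they stood); green pot and rice tub within 20 mm of where they stood (all of step 2 and distance of each of blue_shaker, orange_shaker, salt_shaker from where it was at the start of the episode below 0.015 m and z of each of blue_shaker, orange_shaker, salt_shaker in the frame of caddy below 0.009 m and angle between each of blue_shaker, orange_shaker, salt_shaker's own z axis and vertical below 0.12 rad and linear speed of each of blue_shaker, orange_shaker, salt_shaker below 0.02 m/s and distance of each of green_pot, rice_tub from where it was at the start of the episode below 0.02 m); the robot touches nothing.
It fails at once if a shaker or sauce pot is knocked over (tilted by more than 0.6 rad) (angle between any of blue_shaker, orange_shaker, salt_shaker, red_pot, green_pot's own z axis and vertical above 0.6 rad).
It fails at once if the green pot or the rice tub is moved by more than 40 mm (distance of any of green_pot, rice_tub from where it was at the start of the episode above 0.04 m).
It also fails if it takes over 128 s, if anything falls off the work surface, if the arm or the gripper's body presses on something with over 40 N, if the wrist force passes 120 N, or if a joint passes its speed limit or range.

## Working session

There is one attempt and no reset: what is moved stays moved. The work goes in short steps, Python scripts to look and compute and a tool call to move; the robot and the scene stay as the last step left them, time stands still between calls to the robot, and variables do not carry over. Pictures are saved under pics/ and viewed, at most 14 in all, crops included, and the job is handed in when it is done.

Besides the shell and the picture viewer there is one more tool, called after "Request:" as name(argument=value, ...) on one line, values as JSON. send_rows: Moves the arm, as the interface text tells. Its arguments: {"type":"object","properties":{"targets":{"type":"array"}},"required":["targets"]}

```bash
mkdir -p pics; ls; cat > h.py <<'E'
import numpy as np, cv2
from bench import arm
def pts(name, d):
    m=arm.camera_model(name); K=np.array([[m['fx'],0,m['cx']],[0,m['fy'],m['cy']],[0,0,1]])
    v,u=np.mgrid[0:400,0:640].astype(float)
    n=cv2.undistortPoints(np.stack([u.ravel(),v.ravel()],1)[:,None],K,np.array(m['distortion']))[:,0]
    P=np.c_[n*d.ravel()[:,None],d.ravel()]
    T=np.array(m['cam_to_world']); W=P@T[:3,:3].T+T[:3,3]
    W[d.ravel()<=0]=np.nan
    return W.reshape(400,640,3)
def save(im,f): cv2.imwrite('pics/'+f,im[:,:,::-1])
E
python3 - <<'E'
from h import *
for c in ['scene','wrist']:
    im,d=arm.get_image(c); save(im,c+'0.png'); W=pts(c,d); np.save(c+'0.npy',W)
    for t in ['caddy','blue_shaker','orange_shaker','salt_shaker','red_pot','green_pot','side_tray','carrier','rice_tub']:
        for b in arm.boxes_of(c,t)[:2]:
            r=[int(x) for x in b['rect']]; cx,cy=r[0]+r[2]//2,r[1]+r[3]//2
            print(c,t,round(b['score'],2),r,np.round(W[min(cy,399),min(cx,639)]))
print(arm.read_state())
E
```

```text
pics
scene caddy 0.72 [359, 218, 114, 56] [ 536. -317.   11.]
scene blue_shaker 0.7 [393, 214, 25, 34] [ 469. -320.   78.]
scene orange_shaker 0.82 [371, 207, 22, 41] [ 473. -255.   64.]
scene salt_shaker 0.6 [396, 249, 15, 16] [ 365. -382.   80.]
scene salt_shaker 0.57 [419, 230, 18, 38] [ 467. -384.   57.]
scene side_tray 0.84 [287, 189, 85, 40] [562. -16.   4.]
scene side_tray 0.53 [375, 207, 18, 41] [ 473. -260.   66.]
scene carrier 0.69 [222, 169, 82, 30] [558. 254.   4.]
scene rice_tub 0.76 [246, 157, 47, 27] [558. 225.  58.]
wrist side_tray 0.89 [260, 52, 217, 172] [573. -33.   2.]
wrist carrier 0.92 [283, 298, 152, 89] [580. 189.  56.]
wrist rice_tub 0.9 [297, 324, 88, 51] [601. 195.  60.]
{'clock': 1.0, 'joints': array([ 2.58587782e-01,  3.84666894e-01,  7.90580076e-03,  3.16369686e-05,
       -1.19400487e+00, -2.58604112e-01]), 'joint_vel': array([-0.00017188,  0.00211172,  0.00063653,  0.00200919, -0.00078308,
       -0.00046022]), 'joint_efforts': array([ 7.23865196e-04, -3.92099226e+01,  1.88616711e+01,  4.19069096e+00,
       -3.16420610e-04,  1.35184305e-05]), 'position': array([6.24983159e+02, 8.74059426e-03, 2.07539056e+02]), 'ee_rot': array([-7.07105123e-01,  7.07108439e-01, -2.03465045e-05,  5.72626617e-06]), 'contact_force': array([ 0.1529092 ,  0.18722654, -0.05924899]), 'wrist_torque': array([ 0.00825844, -0.01524782, -0.00599035]), 'grasp_force': 0.0, 'gripper_width': 85.1537502595968}
```

```bash
python3 - <<'E'
import cv2
a=cv2.imread('pics/scene0.png')[140:290,200:500]; cv2.imwrite('pics/s1.png',cv2.resize(a,(800,400),interpolation=cv2.INTER_CUBIC))
E
```

```text
(no output)
```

View pics/s1.png

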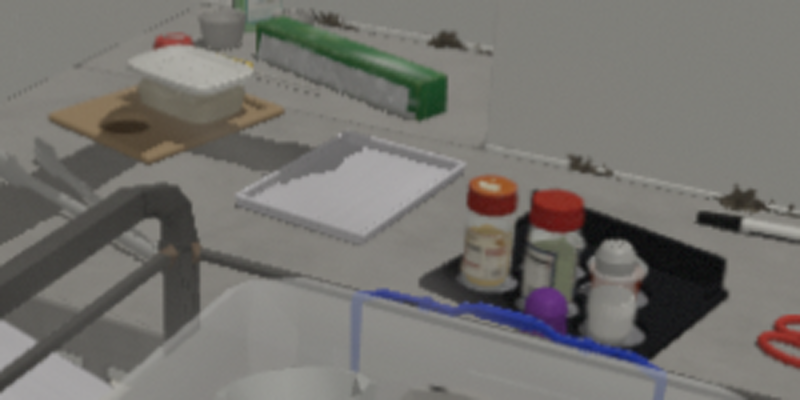

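View pics/wrist0.png

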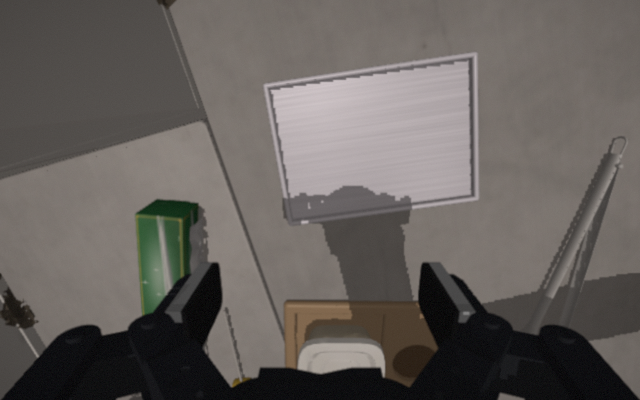

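The scene picture shows orange, blue and salt from left to right in the caddy, at about (490,230), (555,245) and (615,290) in the crop. The purple look-alike stands in front. The tray is empty and the carrier well is at the far left. Next I'll look at the caddy from above with the wrist camera.

Request:
send_rows(targets=[{"x": 4, "z": -2}, {"x": 4, "z": -2}, {"x": 4, "z": -2}, {"x": 4, "z": -2}, {"x": 2, "z": -2}])

```text
$.targets[0]: bad value
```

```bash
python3 - <<'E'
from h import *
print(arm.read_state()['position'],np.round(arm.camera_model('wrist')['cam_to_world'],2))
im,d=arm.get_image('wrist'); save(im,'w1.png'); W=pts('wrist',d); np.save('w1.npy',W)
for t in ['caddy','blue_shaker','orange_shaker','salt_shaker','red_pot','green_pot','side_tray','carrier']:
    for b in arm.boxes_of('wrist',t)[:2]:
        r=[int(x) for x in b['rect']]; cx,cy=r[0]+r[2]//2,r[1]+r[3]//2
        print(t,round(b['score'],2),r,np.round(W[min(cy,399),min(cx,639)]))
E
```

```text
[6.24983159e+02 8.74059426e-03 2.07539056e+02] [[-1.0000e+00 -0.0000e+00  0.0000e+00  6.2446e+02]
 [-0.0000e+00  9.5000e-01  3.0000e-01 -7.7600e+01]
 [-0.0000e+00  3.0000e-01 -9.5000e-01  3.7395e+02]
 [ 0.0000e+00  0.0000e+00  0.0000e+00  1.0000e+00]]
side_tray 0.57 [260, 53, 219, 172] [572. -32.   2.]
carrier 0.79 [283, 300, 150, 89] [582. 189.  59.]
```

View pics/w1.png

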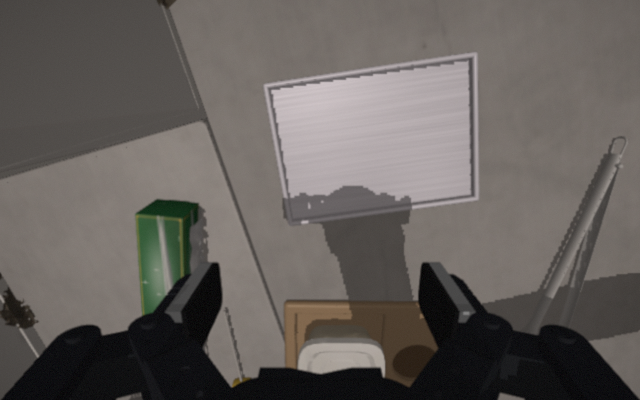

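The move was refused: every key has to be given. This picture repeats the last one (tray in view, carrier well at about pixel (412,360)).

Request:
send_rows(targets=[{"gripper": -1, "x": 4, "y": 1, "z": -2, "ax": 0, "ay": 0, "az": 0}, {"gripper": -1, "x": 4, "y": 2, "z": -2, "ax": 0, "ay": 0, "az": 0}, {"gripper": -1, "x": 4, "y": 2, "z": -2, "ax": 0, "ay": 0, "az": 0}, {"gripper": -1, "x": 4, "y": 2, "z": -2, "ax": 0, "ay": 0, "az": 0}, {"gripper": -1, "x": 3, "y": 2, "z": -2, "ax": 0, "ay": 0, "az": 0}])

```text
clock: 1.87
position: [543.7, -169.9, 296.9]
ee_rot: [-0.707, 0.707, 0.0, -0.0]
contact_force: [0.4, 0.1, -0.6]
gripper_width: 85.5
grasp_force: 0.0
```

```bash
cat >look.py <<'E'
from h import *
import sys
n=sys.argv[1]
print(arm.read_state()['position'],np.round(arm.camera_model('wrist')['cam_to_world'],2)[:3,3])
im,d=arm.get_image('wrist'); save(im,n+'.png'); W=pts('wrist',d); np.save(n+'.npy',W)
for t in sys.argv[2:]:
    for b in arm.boxes_of('wrist',t)[:2]:
        r=[int(x) for x in b['rect']]; cx,cy=r[0]+r[2]//2,r[1]+r[3]//2
        print(t,round(b['score'],2),r,np.round(W[min(cy,399),min(cx,639)]))
E
python3 look.py w2 caddy blue_shaker orange_shaker salt_shaker red_pot green_pot
```

```text
[ 543.73476302 -169.9386098   296.91221095] [ 543.41 -247.58  463.31]
caddy 0.72 [248, 0, 156, 131] [ 536. -287.   45.]
caddy 0.39 [343, 71, 51, 49] [ 494. -253.  109.]
blue_shaker 0.62 [345, 1, 55, 54] [ 494. -313.  119.]
blue_shaker 0.16 [294, 0, 48, 23] [ 545. -343.   45.]
orange_shaker 0.91 [344, 70, 49, 48] [ 494. -254.  109.]
red_pot 0.69 [297, 0, 47, 24] [ 543. -342.   46.]
green_pot 0.58 [289, 36, 47, 46] [ 552. -293.   45.]
```

View pics/w2.png

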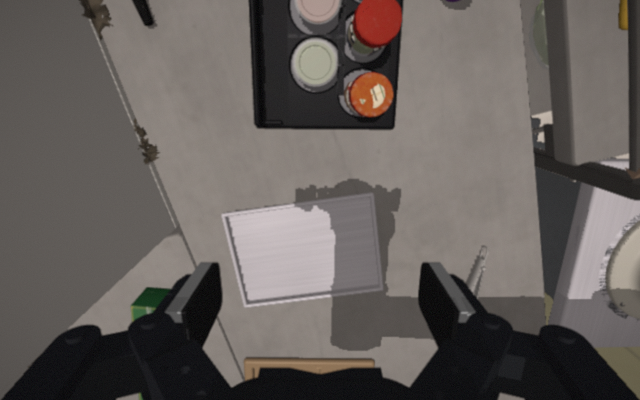

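The picture shows the green pot at (315,64), orange shaker at (370,95), red pot at (316,5) and blue shaker at (377,22), so red is the -y pot. The shakers to move are blue (middle) and salt (end). I'll go further over them.

Request:
send_rows(targets=[{"gripper": -1, "x": 4, "y": 0, "z": 0, "ax": 0, "ay": 0, "az": 0}, {"gripper": -1, "x": 4, "y": 1, "z": 0, "ax": 0, "ay": 0, "az": 0}, {"gripper": -1, "x": 3, "y": 1, "z": 0, "ax": 0, "ay": 0, "az": 0}, {"gripper": -1, "x": 0, "y": 0, "z": 0, "ax": 0, "ay": 0, "az": 0}])

```text
clock: 2.55
position: [523.9, -281.3, 295.0]
ee_rot: [-0.706, 0.708, 0.001, -0.001]
contact_force: [0.9, 0.4, 0.0]
gripper_width: 85.4
grasp_force: 0.0
```

```bash
python3 look.py w3 caddy blue_shaker orange_shaker salt_shaker red_pot green_pot side_tray
python3 - <<'E'
import numpy as np
W=np.load('w3.npy')
for v in range(20,380,45): print([tuple(np.round(W[v,u]).astype(int)) if W[v,u,2]==W[v,u,2] else None for u in (200,230,270,420,450)])
E
```

```text
[ 523.87570796 -281.30725829  294.96157861] [ 523.74 -358.92  461.38]
caddy 0.68 [233, 34, 152, 180] [ 538. -320.    2.]
blue_shaker 0.78 [330, 114, 42, 45] [ 492. -317.  111.]
orange_shaker 0.75 [329, 164, 38, 56] [ 493. -256.  104.]
salt_shaker 0.75 [415, 59, 55, 41] [ 395. -373.   83.]
red_pot 0.89 [277, 76, 47, 47] [nan nan nan]
green_pot 0.62 [276, 135, 43, 40] [ 552. -285.   38.]
side_tray 0.59 [222, 261, 146, 104] [563. -27.   1.]
[(np.int64(670), np.int64(-446), np.int64(1)), (np.int64(633), np.int64(-445), np.int64(2)), (np.int64(584), np.int64(-445), np.int64(2)), (np.int64(401), np.int64(-445), np.int64(1)), (np.int64(363), np.int64(-446), np.int64(0))]
[(np.int64(675), np.int64(-394), np.int64(2)), (np.int64(637), np.int64(-394), np.int64(2)), (np.int64(585), np.int64(-393), np.int64(11)), (np.int64(397), np.int64(-393), np.int64(2)), (np.int64(389), np.int64(-387), np.int64(85))]
[(np.int64(680), np.int64(-339), np.int64(3)), (np.int64(641), np.int64(-338), np.int64(2)), (np.int64(587), np.int64(-339), np.int64(12)), (np.int64(392), np.int64(-338), np.int64(0)), (np.int6
[... 497 characters left out ...]
-1))]
[(np.int64(701), np.int64(-145), np.int64(1)), (np.int64(657), np.int64(-145), np.int64(1)), (np.int64(597), np.int64(-145), np.int64(0)), (np.int64(376), np.int64(-145), np.int64(2)), (np.int64(330), np.int64(-144), np.int64(0))]
[(np.int64(567), np.int64(-291), np.int64(356)), (np.int64(663), np.int64(-69), np.int64(2)), (np.int64(600), np.int64(-71), np.int64(4)), (np.int64(482), np.int64(-278), np.int64(335)), (np.int64(478), np.int64(-292), np.int64(357))]
[(np.int64(567), np.int64(-275), np.int64(360)), (np.int64(665), np.int64(3), np.int64(15)), (np.int64(605), np.int64(15), np.int64(1)), (np.int64(361), np.int64(15), np.int64(2)), (np.int64(481), np.int64(-281), np.int64(368))]
```

View pics/w3.png

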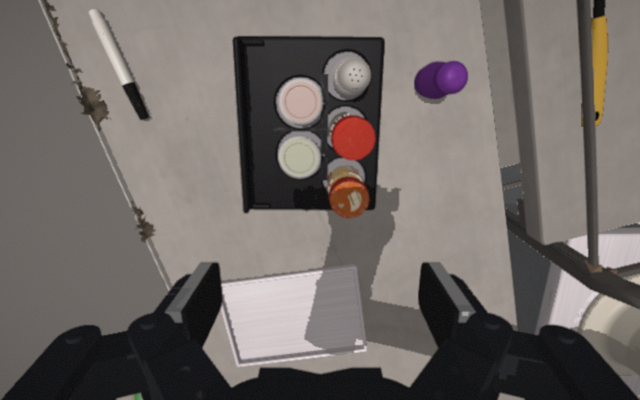

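Red pot (300,100), green pot (299,156), salt (350,74), blue (353,137), orange (348,197), and the purple look-alike (443,78) left of the base side. Next I'll fit positions from depth and masks.

```bash
python3 - <<'E'
import numpy as np,cv2
W=np.load('w3.npy'); v,u=np.mgrid[0:400,0:640]
def fit(n,r,z0,z1):
    m=(W[...,2]>z0)&(W[...,2]<z1)&(u>=r[0])&(u<r[0]+r[2])&(v>=r[1])&(v<r[1]+r[3])
    p=W[m]; (c,rad)=cv2.minEnclosingCircle(p[:,:2].astype(np.float32))
    print(n,m.sum(),'mean',np.round(p.mean(0),1),'mid',np.round((np.percentile(p,2,0)+np.percentile(p,98,0))/2,1),'ext',np.round(np.percentile(p,98,0)-np.percentile(p,2,0),1),np.round(c,1),round(rad,1))
fit('blue',(320,105,60,60),104,118); fit('orange',(320,160,60,60),95,108); fit('salt',(320,45,60,60),72,100)
fit('red',(268,70,62,60),33,44); fit('green',(268,128,62,60),33,44)
def rect(n,W,m):
    p=W[m][:,:2].astype(np.float32); print(n,m.sum(),cv2.minAreaRect(p))
box=(u>225)&(u<395)&(v>25)&(v<222)
rect('caddy',W,box&(W[...,2]>8)&(W[...,2]<120)&(W[...,0]>420)&(W[...,1]>-440)&(W[...,1]<-200)&cv2.erode((W[...,2]>8).astype(np.uint8),np.ones((3,3))).astype(bool))
A=np.load('wrist0.npy'); 
rect('tray rim',A,(A[...,2]>8)&(A[...,2]<18)&(u>250)&(u<490)&(v>40)&(v<235))
m=(A[...,2]>8)&(A[...,2]<16)&(u>275)&(u<430)&(v>290)&(v<390); print('carrier',A[m].min(0),A[m].max(0))
m=(A[...,2]>50)&(A[...,2]<66)&(u>290)&(u<395)&(v>320)&(v<380);print('rice',A[m].min(0),A[m].max(0))
E
```

```text
blue 1489 mean [ 490.2 -314.7  111.7] mid [ 490.3 -314.4  111.2] ext [39.8 40.1  4.7] [ 489.8 -314.1] 22.3
orange 1201 mean [ 492.2 -247.2  102.4] mid [ 492.1 -246.7  100.7] ext [38.8 39.6  7. ] [ 492.1 -246. ] 22.1
salt 901 mean [ 488.4 -376.7   88.6] mid [ 488.  -377.2   87.2] ext [30.9 30.5 12.5] [ 487.6 -376.9] 17.2
red 1600 mean [ 547.  -349.5   39.2] mid [ 547.1 -349.1   39.3] ext [47.4 47.1  4.4] [ 539.3 -343.7] 36.0
green 1394 mean [ 550.  -282.    39.4] mid [ 549.8 -281.4   39.5] ext [47.8 47.8  4.5] [ 538.1 -279.5] 38.6
caddy 20334 ((534.6051025390625, -314.4029541015625), (219.67324829101562, 175.2650146484375), 89.43972778320312)
tray rim 3848 ((565.6791381835938, -27.230636596679688), (215.7308349609375, 156.2676544189453), 8.355031967163086)
carrier [482.89253689 166.48004913   8.0013557 ] [670.81109451 298.84910124  15.99400267]
rice [549.40370864 186.57352085  50.00233665] [651.37358264 236.01998485  60.70603685]
```

Request:
send_rows(targets=[{"gripper": -1, "x": 1.7, "y": 1.7, "z": 2.5, "ax": 0, "ay": 0, "az": 0}, {"gripper": -1, "x": 1.6, "y": 1.7, "z": 3, "ax": 0, "ay": 0, "az": 0}, {"gripper": -1, "x": 0, "y": 0, "z": 4, "ax": 0, "ay": 0, "az": 0}, {"gripper": -1, "x": 0, "y": 0, "z": 3.5, "ax": 0, "ay": 0, "az": 0}, {"gripper": -1, "x": 0, "y": 0, "z": 0, "ax": 0, "ay": 0, "az": 0}])

```text
clock: 3.37
position: [486.1, -308.7, 159.4]
ee_rot: [-0.707, 0.708, 0.007, -0.002]
contact_force: [-1.4, -0.4, -2.3]
gripper_width: 85.5
grasp_force: 0.0
```

Request:
send_rows(targets=[{"gripper": -1, "x": 0.5, "y": -0.4, "z": 1, "ax": 0, "ay": 0, "az": 0}, {"gripper": -1, "x": 0, "y": 0, "z": 2, "ax": 0, "ay": 0, "az": 0}, {"gripper": -1, "x": 0, "y": 0, "z": 0, "ax": 0, "ay": 0, "az": 0}])

```text
clock: 3.62
position: [495.2, -316.1, 135.7]
ee_rot: [0.707, -0.707, -0.001, 0.0]
contact_force: [-0.8, -0.2, -0.8]
gripper_width: 85.6
grasp_force: 0.0
```

```bash
python3 - <<'E'
from h import *
from scipy.spatial.transform import Rotation as R
s=arm.read_state(); print(s['position'],R.from_quat(s['ee_rot']).as_matrix().round(3),s['joint_vel'].round(3),s['joints'].round(3))
E
```

```text
[ 495.20862342 -316.10323562  135.73704654] [[ 0.    -1.    -0.001]
 [-1.    -0.     0.001]
 [-0.001  0.001 -1.   ]] [-0.001 -0.027  0.024  0.013 -0.056 -0.001] [-2.930e-01  3.820e-01 -1.870e-01 -1.000e-03 -1.003e+00  2.940e-01]
```

Request:
send_rows(targets=[{"gripper": -1, "x": -0.1, "y": 0.5, "z": 1.5, "ax": 0, "ay": 0, "az": 0}, {"gripper": -1, "x": 0, "y": 0, "z": 2.5, "ax": 0, "ay": 0, "az": 0}, {"gripper": -1, "x": 0, "y": 0, "z": 2.5, "ax": 0, "ay": 0, "az": 0}, {"gripper": -1, "x": 0, "y": 0, "z": 2, "ax": 0, "ay": 0, "az": 0}, {"gripper": -1, "x": 0, "y": 0, "z": 0, "ax": 0, "ay": 0, "az": 0}])

```text
clock: 4.03
position: [489.2, -314.8, 50.0]
ee_rot: [0.707, -0.707, -0.002, 0.001]
contact_force: [-0.7, 0.1, -0.3]
gripper_width: 85.4
grasp_force: 0.0
```

Request:
send_rows(targets=[{"gripper": 0.3, "x": 0, "y": 0, "z": 0, "ax": 0, "ay": 0, "az": 0}, {"gripper": 1, "x": 0, "y": 0, "z": 0, "ax": 0, "ay": 0, "az": 0}, {"gripper": 1, "x": 0, "y": 0, "z": 0, "ax": 0, "ay": 0, "az": 0}, {"gripper": 1, "x": 0, "y": 0, "z": 0, "ax": 0, "ay": 0, "az": 0}, {"gripper": 1, "x": 0, "y": 0, "z": 0, "ax": 0, "ay": 0, "az": 0}])

```text
clock: 4.45
position: [491.2, -316.1, 54.3]
ee_rot: [0.707, -0.707, 0.002, -0.001]
contact_force: [-1.7, 0.5, 6.4]
gripper_width: 43.2
grasp_force: 60.4
```

Request:
send_rows(targets=[{"gripper": 1, "x": 0, "y": 0, "z": -1.5, "ax": 0, "ay": 0, "az": 0}, {"gripper": 1, "x": 0, "y": 0, "z": -3, "ax": 0, "ay": 0, "az": 0}, {"gripper": 1, "x": 0, "y": 0, "z": -3.5, "ax": 0, "ay": 0, "az": 0}, {"gripper": 1, "x": 0, "y": 0, "z": -4, "ax": 0, "ay": 0, "az": 0}, {"gripper": 1, "x": 0, "y": 0, "z": -2, "ax": 0, "ay": 0, "az": 0}])

```text
clock: 4.87
position: [491.7, -316.5, 197.7]
ee_rot: [0.707, -0.707, 0.004, -0.001]
contact_force: [0.7, -0.0, -0.2]
gripper_width: 43.3
grasp_force: 61.3
```

Request:
send_rows(targets=[{"gripper": 1, "x": -2, "y": -2, "z": 0, "ax": 0, "ay": 0, "az": 0}, {"gripper": 1, "x": -3, "y": -2.5, "z": 0, "ax": 0, "ay": 0, "az": 0}, {"gripper": 1, "x": -3.5, "y": -2.5, "z": 0, "ax": 0, "ay": 0, "az": 0}, {"gripper": 1, "x": -3.5, "y": -2.5, "z": 0, "ax": 0, "ay": 0, "az": 0}, {"gripper": 1, "x": -3.5, "y": -2, "z": 0, "ax": 0, "ay": 0, "az": 0}])

```text
clock: 5.28
position: [604.5, -161.1, 192.3]
ee_rot: [-0.707, 0.707, -0.0, 0.001]
contact_force: [1.1, -1.1, -1.1]
gripper_width: 43.7
grasp_force: 61.3
```

Request:
send_rows(targets=[{"gripper": 1, "x": -3.5, "y": -1, "z": 0, "ax": 0, "ay": 0, "az": 0}, {"gripper": 1, "x": -3.5, "y": 0, "z": 0, "ax": 0, "ay": 0, "az": 0}, {"gripper": 1, "x": -3.5, "y": 0, "z": 0, "ax": 0, "ay": 0, "az": 0}, {"gripper": 1, "x": -3, "y": 0, "z": 0, "ax": 0, "ay": 0, "az": 0}, {"gripper": 1, "x": -1, "y": 0, "z": 0, "ax": 0, "ay": 0, "az": 0}])

```text
clock: 5.7
position: [613.2, -13.7, 192.1]
ee_rot: [0.708, -0.706, -0.0, -0.001]
contact_force: [0.4, -0.4, -1.1]
gripper_width: 43.5
grasp_force: 61.3
```

Request:
send_rows(targets=[{"gripper": 1, "x": 0, "y": 0, "z": 0, "ax": 0, "ay": 0, "az": 0}, {"gripper": 1, "x": 0, "y": 0, "z": 0, "ax": 0, "ay": 0, "az": 0}])

```text
clock: 5.87
position: [613.2, -17.3, 192.1]
ee_rot: [0.708, -0.707, 0.0, -0.0]
contact_force: [0.3, -0.1, -1.1]
gripper_width: 43.3
grasp_force: 61.3
```

Request:
send_rows(targets=[{"gripper": 1, "x": 0, "y": 0, "z": 2.5, "ax": 0, "ay": 0, "az": 0}, {"gripper": 1, "x": 0, "y": 0, "z": 4, "ax": 0, "ay": 0, "az": 0}, {"gripper": 1, "x": 0, "y": 0, "z": 4, "ax": 0, "ay": 0, "az": 0}, {"gripper": 1, "x": 0, "y": 0, "z": 2.5, "ax": 0, "ay": 0, "az": 0}, {"gripper": 1, "x": 0, "y": 0, "z": 0, "ax": 0, "ay": 0, "az": 0}])

```text
clock: 6.28
position: [608.3, -20.0, 55.4]
ee_rot: [-0.706, 0.708, 0.004, -0.005]
contact_force: [0.5, -0.6, -3.1]
gripper_width: 43.3
grasp_force: 61.4
```

Request:
send_rows(targets=[{"gripper": 1, "x": 0, "y": 0, "z": 0.4, "ax": 0, "ay": 0, "az": 0}, {"gripper": 1, "x": 0, "y": 0, "z": 0.2, "ax": 0, "ay": 0, "az": 0}, {"gripper": 1, "x": 0, "y": 0, "z": 0, "ax": 0, "ay": 0, "az": 0}])

```text
clock: 6.53
position: [614.8, -17.9, 57.7]
ee_rot: [-0.707, 0.707, -0.001, 0.002]
contact_force: [-0.3, -0.8, -0.8]
gripper_width: 43.4
grasp_force: 61.4
```

Request:
send_rows(targets=[{"gripper": 1, "x": 0, "y": 0, "z": 0.3, "ax": 0, "ay": 0, "az": 0}, {"gripper": 1, "x": 0, "y": 0, "z": 0, "ax": 0, "ay": 0, "az": 0}, {"gripper": 1, "x": 0, "y": 0, "z": 0, "ax": 0, "ay": 0, "az": 0}])

```text
clock: 6.78
position: [613.7, -17.5, 53.7]
ee_rot: [0.707, -0.707, 0.0, -0.001]
contact_force: [0.7, -0.6, -1.7]
gripper_width: 43.4
grasp_force: 61.4
```

Request:
send_rows(targets=[{"gripper": 1, "x": 0, "y": 0, "z": 0.2, "ax": 0, "ay": 0, "az": 0}, {"gripper": 1, "x": 0, "y": 0, "z": 0, "ax": 0, "ay": 0, "az": 0}, {"gripper": 1, "x": 0, "y": 0, "z": 0, "ax": 0, "ay": 0, "az": 0}])

```text
clock: 7.03
position: [614.1, -17.5, 52.3]
ee_rot: [0.707, -0.707, 0.001, -0.001]
contact_force: [-2.3, -0.3, 6.2]
gripper_width: 43.2
grasp_force: 62.1
```

Request:
send_rows(targets=[{"gripper": -1, "x": 0, "y": 0, "z": 0, "ax": 0, "ay": 0, "az": 0}, {"gripper": -1, "x": 0, "y": 0, "z": 0, "ax": 0, "ay": 0, "az": 0}, {"gripper": -1, "x": 0, "y": 0, "z": 0, "ax": 0, "ay": 0, "az": 0}, {"gripper": -1, "x": 0, "y": 0, "z": 0, "ax": 0, "ay": 0, "az": 0}, {"gripper": -1, "x": 0, "y": 0, "z": 0, "ax": 0, "ay": 0, "az": 0}])

```text
clock: 7.45
position: [613.2, -17.6, 50.5]
ee_rot: [-0.707, 0.707, 0.0, -0.0]
contact_force: [0.0, 1.4, 0.3]
gripper_width: 85.6
grasp_force: 0.0
```

Request:
send_rows(targets=[{"gripper": -1, "x": 0, "y": 0, "z": -2, "ax": 0, "ay": 0, "az": 0}, {"gripper": -1, "x": 0, "y": 0, "z": -3, "ax": 0, "ay": 0, "az": 0}, {"gripper": -1, "x": 0, "y": 0, "z": -4, "ax": 0, "ay": 0, "az": 0}, {"gripper": -1, "x": 0, "y": 0, "z": -4, "ax": 0, "ay": 0, "az": 0}, {"gripper": -1, "x": 0, "y": 0, "z": -2, "ax": 0, "ay": 0, "az": 0}])

```text
clock: 7.87
position: [615.5, -17.7, 206.4]
ee_rot: [0.707, -0.707, 0.003, -0.003]
contact_force: [0.0, -0.8, 0.4]
gripper_width: 85.4
grasp_force: 0.0
```

Request:
send_rows(targets=[{"gripper": -1, "x": 3, "y": 1, "z": 0, "ax": 0, "ay": 0, "az": 0}, {"gripper": -1, "x": 4, "y": 1, "z": 0, "ax": 0, "ay": 0, "az": 0}, {"gripper": -1, "x": 4, "y": 1, "z": 0, "ax": 0, "ay": 0, "az": 0}, {"gripper": -1, "x": 4, "y": 1, "z": 0, "ax": 0, "ay": 0, "az": 0}, {"gripper": -1, "x": 4, "y": 1, "z": 0, "ax": 0, "ay": 0, "az": 0}])

```text
clock: 8.28
position: [562.5, -209.0, 200.8]
ee_rot: [0.707, -0.707, 0.0, -0.0]
contact_force: [1.9, -0.9, -0.3]
gripper_width: 85.3
grasp_force: 0.0
```

Request:
send_rows(targets=[{"gripper": -1, "x": 4, "y": 1, "z": 0, "ax": 0, "ay": 0, "az": 0}, {"gripper": -1, "x": 4, "y": 1.5, "z": 0, "ax": 0, "ay": 0, "az": 0}, {"gripper": -1, "x": 4, "y": 1.5, "z": 0, "ax": 0, "ay": 0, "az": 0}, {"gripper": -1, "x": 3, "y": 2, "z": 0, "ax": 0, "ay": 0, "az": 0}, {"gripper": -1, "x": 1.9, "y": 1.5, "z": 0, "ax": 0, "ay": 0, "az": 0}])

```text
clock: 8.7
position: [487.2, -377.4, 200.2]
ee_rot: [-0.706, 0.708, 0.0, -0.0]
contact_force: [-0.3, 0.8, -0.0]
gripper_width: 85.4
grasp_force: 0.0
```

Request:
send_rows(targets=[{"gripper": -1, "x": 0, "y": 0, "z": 0, "ax": 0, "ay": 0, "az": 7}, {"gripper": -1, "x": 0, "y": 0, "z": 0, "ax": 0, "ay": 0, "az": 7}, {"gripper": -1, "x": 0, "y": 0, "z": 0, "ax": 0, "ay": 0, "az": 7}, {"gripper": -1, "x": 0, "y": 0, "z": 0, "ax": 0, "ay": 0, "az": 7}, {"gripper": -1, "x": 0, "y": 0, "z": 0, "ax": 0, "ay": 0, "az": 0}])

```text
clock: 9.12
position: [488.8, -374.7, 200.5]
ee_rot: [-0.514, 0.858, 0.0, -0.0]
contact_force: [0.6, -0.2, -0.7]
gripper_width: 85.4
grasp_force: 0.0
```

Request:
send_rows(targets=[{"gripper": -1, "x": 0, "y": 0, "z": 0, "ax": 0, "ay": 0, "az": 0}, {"gripper": -1, "x": 0, "y": 0, "z": 0, "ax": 0, "ay": 0, "az": 0}])

```text
clock: 9.28
position: [489.0, -374.6, 200.6]
ee_rot: [-0.516, 0.856, 0.0, -0.0]
contact_force: [0.0, -0.3, 0.8]
gripper_width: 85.7
grasp_force: 0.0
```

```bash
cat > go.py <<'E'
import sys
from h import *
from scipy.spatial.transform import Rotation as R
s=arm.read_state(); r=R.from_quat(s['ee_rot']); t=[float(a) for a in sys.argv[1:4]]
d=np.array(t)-s['position']
print('tool cm',(r.inv().apply(d)/10).round(2)); M=r.as_matrix(); print('tooly',M[:,1].round(3),'z',M[:,2].round(3))
E
python3 go.py 488.3 -377 38; python3 - <<'E'
from h import *
im,d=arm.get_image('wrist'); save(im,'w4.png')
E
```

```text
tool cm [ 0.25 -0.05 16.26]
tooly [-0.884  0.467  0.   ] z [-0.  0. -1.]
```

View pics/w4.png

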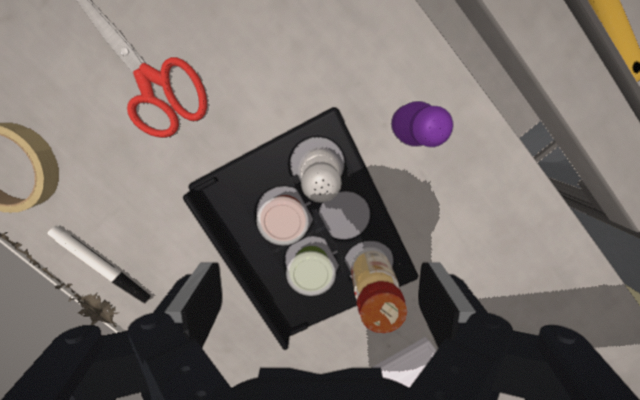

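The wrist view shows the blue well empty at (343,215), salt still standing at (318,170), and the red and green pots in place. Next I'll go down on the salt shaker.

Request:
send_rows(targets=[{"gripper": -1, "x": 0.2, "y": 0, "z": 3, "ax": 0, "ay": 0, "az": 0}, {"gripper": -1, "x": 0, "y": 0, "z": 3.5, "ax": 0, "ay": 0, "az": 0}, {"gripper": -1, "x": 0, "y": 0, "z": 4, "ax": 0, "ay": 0, "az": 0}, {"gripper": -1, "x": 0, "y": 0, "z": 3.5, "ax": 0, "ay": 0, "az": 0}, {"gripper": -1, "x": 0, "y": 0, "z": 2.4, "ax": 0, "ay": 0, "az": 0}])

```text
clock: 9.75
position: [486.3, -375.3, 33.2]
ee_rot: [-0.516, 0.857, 0.002, -0.001]
contact_force: [0.0, 0.5, -0.7]
gripper_width: 85.4
grasp_force: 0.0
```

Request:
send_rows(targets=[{"gripper": -1, "x": 0, "y": 0, "z": 0, "ax": 0, "ay": 0, "az": 0}, {"gripper": 0.3, "x": 0, "y": 0, "z": 0, "ax": 0, "ay": 0, "az": 0}, {"gripper": 1, "x": 0, "y": 0, "z": 0, "ax": 0, "ay": 0, "az": 0}, {"gripper": 1, "x": 0, "y": 0, "z": 0, "ax": 0, "ay": 0, "az": 0}, {"gripper": 1, "x": 0, "y": 0, "z": 0, "ax": 0, "ay": 0, "az": 0}])

```text
clock: 10.17
position: [489.5, -377.0, 39.1]
ee_rot: [-0.515, 0.857, -0.002, 0.001]
contact_force: [-0.4, 0.0, 0.9]
gripper_width: 39.0
grasp_force: 0.0
```

Request:
send_rows(targets=[{"gripper": 1, "x": 0, "y": 0, "z": 0, "ax": 0, "ay": 0, "az": 0}, {"gripper": 1, "x": 0, "y": 0, "z": 0, "ax": 0, "ay": 0, "az": 0}])

```text
clock: 10.33
position: [489.1, -377.0, 39.1]
ee_rot: [-0.515, 0.857, -0.002, 0.001]
contact_force: [-0.4, 1.5, 6.2]
gripper_width: 31.0
grasp_force: 59.1
```

Request:
send_rows(targets=[{"gripper": 1, "x": 0, "y": 0, "z": -0.5, "ax": 0, "ay": 0, "az": 0}, {"gripper": 1, "x": 0, "y": 0, "z": 0, "ax": 0, "ay": 0, "az": 0}, {"gripper": 1, "x": 0, "y": 0, "z": 0, "ax": 0, "ay": 0, "az": 0}])

```text
clock: 10.58
position: [488.2, -376.4, 42.1]
ee_rot: [-0.515, 0.857, -0.0, 0.0]
contact_force: [0.2, 0.1, -0.7]
gripper_width: 31.4
grasp_force: 59.3
```

```bash
python3 - <<'E'
from h import *
a,_=arm.get_image('side'); b,_=arm.get_image('wrist'); c,_=arm.get_image('scene')
save(np.vstack([np.hstack([cv2.resize(a,(400,250)),cv2.resize(b,(400,250))]),np.hstack([cv2.resize(c[190:290,330:490],(400,250)),a[100:350,120:520]])]),'m1.png')
for t in ['salt_shaker','blue_shaker','caddy']: print(t,arm.boxes_of('side',t)[:2])
E
```

```text
salt_shaker [{'rect': [314.9, 301.1, 23.3, 38.7], 'score': 0.67}, {'rect': [258.3, 305.6, 25.1, 37.5], 'score': 0.64}]
blue_shaker []
caddy [{'rect': [302.7, 255.4, 96.5, 98.1], 'score': 0.76}]
```

View pics/m1.png

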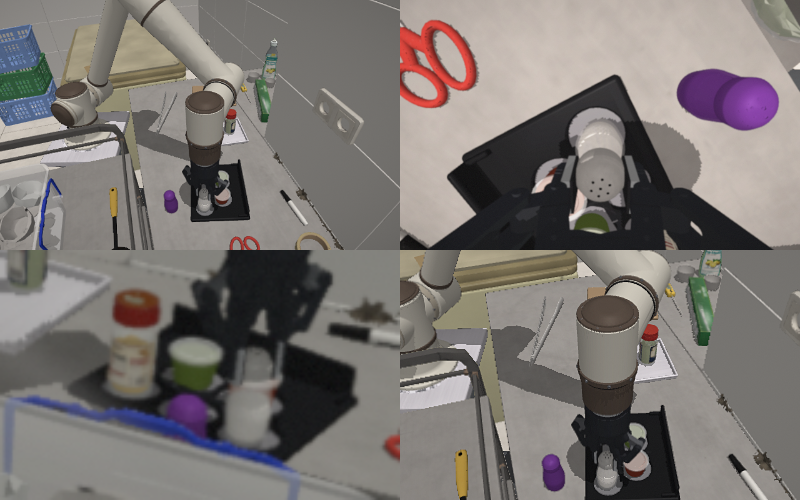

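The salt shaker is held at its head between the pads, upright just above its well. The red and green pots are undisturbed. The grip is firm, so I'll lift and carry it.

Request:
send_rows(targets=[{"gripper": 1, "x": 0, "y": 0, "z": -1.5, "ax": 0, "ay": 0, "az": 0}, {"gripper": 1, "x": 0, "y": 0, "z": -3, "ax": 0, "ay": 0, "az": 0}, {"gripper": 1, "x": 0, "y": 0, "z": -3.5, "ax": 0, "ay": 0, "az": 0}, {"gripper": 1, "x": 0, "y": 0, "z": -4, "ax": 0, "ay": 0, "az": 0}, {"gripper": 1, "x": 0, "y": 0, "z": -2, "ax": 0, "ay": 0, "az": 0}])

```text
clock: 11.3
position: [489.8, -377.7, 187.0]
ee_rot: [-0.515, 0.857, -0.003, 0.001]
contact_force: [0.2, -1.7, 0.1]
gripper_width: 31.0
grasp_force: 59.5
```

Request:
send_rows(targets=[{"gripper": 1, "x": -2, "y": 0.5, "z": 0, "ax": 0, "ay": 0, "az": 0}, {"gripper": 1, "x": -3, "y": 1, "z": 0, "ax": 0, "ay": 0, "az": 0}, {"gripper": 1, "x": -3.2, "y": 1.4, "z": 0, "ax": 0, "ay": 0, "az": 0}, {"gripper": 1, "x": -3.2, "y": 1.4, "z": 0, "ax": 0, "ay": 0, "az": 0}, {"gripper": 1, "x": -3.2, "y": 1.4, "z": 0, "ax": 0, "ay": 0, "az": 0}])

```text
clock: 11.72
position: [506.0, -219.3, 181.5]
ee_rot: [-0.515, 0.857, 0.0, -0.0]
contact_force: [1.2, -0.0, -0.3]
gripper_width: 31.1
grasp_force: 59.5
```

Request:
send_rows(targets=[{"gripper": 1, "x": -3.2, "y": 1.4, "z": 0, "ax": 0, "ay": 0, "az": 0}, {"gripper": 1, "x": -3.2, "y": 1.4, "z": 0, "ax": 0, "ay": 0, "az": 0}, {"gripper": 1, "x": -3.2, "y": 1.4, "z": 0, "ax": 0, "ay": 0, "az": 0}, {"gripper": 1, "x": -3, "y": 1.4, "z": 0, "ax": 0, "ay": 0, "az": 0}, {"gripper": 1, "x": -3, "y": 1.2, "z": 0, "ax": 0, "ay": 0, "az": 0}])

```text
clock: 12.13
position: [519.0, -49.3, 181.7]
ee_rot: [-0.515, 0.857, 0.0, -0.0]
contact_force: [0.6, 0.8, -1.4]
gripper_width: 31.1
grasp_force: 59.5
```

Request:
send_rows(targets=[{"gripper": 1, "x": -1, "y": 0.4, "z": 0, "ax": 0, "ay": 0, "az": 0}, {"gripper": 1, "x": 0, "y": 0, "z": 0, "ax": 0, "ay": 0, "az": 0}, {"gripper": 1, "x": 0, "y": 0, "z": 0, "ax": 0, "ay": 0, "az": 0}])

```text
clock: 12.38
position: [520.5, -40.1, 181.6]
ee_rot: [-0.516, 0.857, 0.0, -0.0]
contact_force: [0.1, -0.5, -2.2]
gripper_width: 31.3
grasp_force: 59.5
```

```bash
python3 go.py 520 -40 38
```

```text
tool cm [1.000e-02 5.000e-02 1.436e+01]
tooly [-0.884  0.468  0.   ] z [-0.001 -0.    -1.   ]
```

Request:
send_rows(targets=[{"gripper": 1, "x": 0, "y": 0, "z": 2.5, "ax": 0, "ay": 0, "az": 0}, {"gripper": 1, "x": 0, "y": 0, "z": 4, "ax": 0, "ay": 0, "az": 0}, {"gripper": 1, "x": 0, "y": 0, "z": 4, "ax": 0, "ay": 0, "az": 0}, {"gripper": 1, "x": 0, "y": 0, "z": 2, "ax": 0, "ay": 0, "az": 0}, {"gripper": 1, "x": 0, "y": 0, "z": 1, "ax": 0, "ay": 0, "az": 0}])

```text
clock: 12.8
position: [517.9, -42.3, 43.3]
ee_rot: [-0.514, 0.858, 0.001, -0.003]
contact_force: [0.2, -1.0, -1.1]
gripper_width: 31.3
grasp_force: 59.6
```

Request:
send_rows(targets=[{"gripper": 1, "x": 0, "y": 0, "z": 0.3, "ax": 0, "ay": 0, "az": 0}, {"gripper": 1, "x": 0, "y": 0, "z": 0, "ax": 0, "ay": 0, "az": 0}, {"gripper": 1, "x": 0, "y": 0, "z": 0, "ax": 0, "ay": 0, "az": 0}])

```text
clock: 13.05
position: [522.1, -40.6, 45.2]
ee_rot: [-0.515, 0.857, -0.001, 0.001]
contact_force: [0.5, -0.0, -1.5]
gripper_width: 30.9
grasp_force: 59.6
```

Request:
send_rows(targets=[{"gripper": 1, "x": 0, "y": 0, "z": 0.3, "ax": 0, "ay": 0, "az": 0}, {"gripper": 1, "x": 0, "y": 0, "z": 0, "ax": 0, "ay": 0, "az": 0}, {"gripper": 1, "x": 0, "y": 0, "z": 0, "ax": 0, "ay": 0, "az": 0}])

```text
clock: 13.3
position: [521.2, -40.2, 41.6]
ee_rot: [-0.515, 0.857, -0.0, 0.001]
contact_force: [0.3, -0.2, -0.0]
gripper_width: 31.5
grasp_force: 59.6
```

Request:
send_rows(targets=[{"gripper": 1, "x": 0, "y": 0, "z": 0.3, "ax": 0, "ay": 0, "az": 0}, {"gripper": 1, "x": 0, "y": 0, "z": 0, "ax": 0, "ay": 0, "az": 0}, {"gripper": 1, "x": 0, "y": 0, "z": 0, "ax": 0, "ay": 0, "az": 0}])

```text
clock: 13.55
position: [520.6, -40.3, 37.7]
ee_rot: [-0.515, 0.857, 0.0, -0.0]
contact_force: [0.3, -0.0, -0.8]
gripper_width: 31.5
grasp_force: 59.6
```

Request:
send_rows(targets=[{"gripper": 1, "x": 0, "y": 0, "z": 0.2, "ax": 0, "ay": 0, "az": 0}, {"gripper": 1, "x": 0, "y": 0, "z": 0, "ax": 0, "ay": 0, "az": 0}, {"gripper": 1, "x": 0, "y": 0, "z": 0, "ax": 0, "ay": 0, "az": 0}])

```text
clock: 13.8
position: [521.0, -40.2, 37.1]
ee_rot: [-0.515, 0.857, -0.0, 0.0]
contact_force: [-2.8, 1.8, 7.3]
gripper_width: 31.4
grasp_force: 60.8
```

Request:
send_rows(targets=[{"gripper": -1, "x": 0, "y": 0, "z": 0, "ax": 0, "ay": 0, "az": 0}, {"gripper": -1, "x": 0, "y": 0, "z": 0, "ax": 0, "ay": 0, "az": 0}, {"gripper": -1, "x": 0, "y": 0, "z": 0, "ax": 0, "ay": 0, "az": 0}, {"gripper": -1, "x": 0, "y": 0, "z": 0, "ax": 0, "ay": 0, "az": 0}, {"gripper": -1, "x": 0, "y": 0, "z": 0, "ax": 0, "ay": 0, "az": 0}])

```text
clock: 14.22
position: [520.6, -40.4, 35.5]
ee_rot: [-0.515, 0.857, 0.0, -0.0]
contact_force: [-0.2, -0.3, 0.6]
gripper_width: 85.3
grasp_force: 0.0
```

Request:
send_rows(targets=[{"gripper": -1, "x": 0, "y": 0, "z": -2, "ax": 0, "ay": 0, "az": 0}, {"gripper": -1, "x": 0, "y": 0, "z": -3, "ax": 0, "ay": 0, "az": 0}, {"gripper": -1, "x": 0, "y": 0, "z": -4, "ax": 0, "ay": 0, "az": 0}, {"gripper": -1, "x": 0, "y": 0, "z": -4, "ax": 0, "ay": 0, "az": 0}, {"gripper": -1, "x": 0, "y": 0, "z": -4, "ax": 0, "ay": 0, "az": 0}])

```text
clock: 14.63
position: [520.1, -40.5, 207.4]
ee_rot: [-0.515, 0.857, 0.0, -0.0]
contact_force: [1.4, 0.3, -1.2]
gripper_width: 85.1
grasp_force: 0.0
```

Request:
send_rows(targets=[{"gripper": -1, "x": 0, "y": 0, "z": -4, "ax": 0, "ay": 0, "az": -7}, {"gripper": -1, "x": 0, "y": 0, "z": -4, "ax": 0, "ay": 0, "az": -7}, {"gripper": -1, "x": 0, "y": 0, "z": 0, "ax": 0, "ay": 0, "az": -7}, {"gripper": -1, "x": 0, "y": 0, "z": 0, "ax": 0, "ay": 0, "az": -7}, {"gripper": -1, "x": 0, "y": 0, "z": 0, "ax": 0, "ay": 0, "az": 0}])

```text
clock: 15.05
position: [520.7, -40.2, 286.3]
ee_rot: [0.708, -0.706, 0.0, -0.001]
contact_force: [-0.2, -0.2, 0.5]
gripper_width: 85.4
grasp_force: 0.0
```

Request:
send_rows(targets=[{"gripper": -1, "x": 0, "y": 0, "z": 0, "ax": 0, "ay": 0, "az": 0}, {"gripper": -1, "x": 0, "y": 0, "z": 0, "ax": 0, "ay": 0, "az": 0}])

```text
clock: 15.22
position: [520.4, -40.4, 285.0]
ee_rot: [-0.706, 0.708, 0.0, -0.001]
contact_force: [0.1, 0.7, -0.1]
gripper_width: 85.5
grasp_force: 0.0
```

```bash
python3 look.py w5 blue_shaker salt_shaker carrier rice_tub; python3 go.py 547 -349.3 200
python3 - <<'E'
import numpy as np,cv2
W=np.load('w5.npy'); 
def fit(n,b,z0,z1):
    m=(W[...,2]>z0)&(W[...,2]<z1)&(W[...,0]>b[0])&(W[...,0]<b[1])&(W[...,1]>b[2])&(W[...,1]<b[3]); p=W[m]
    print(n,m.sum(),p.mean(0).round(1),cv2.minAreaRect(p[:,:2].astype(np.float32)))
fit('blue',(570,660,-70,40),100,118);fit('salt',(470,565,-90,10),72,100)
fit('carrier',(400,760,80,330),8,16);fit('rice',(500,760,80,330),50,66);fit('wellfloor',(440,560,80,330),2,6.5)
E
```

```text
[520.35887608 -40.42297812 285.02280345] [ 519.88 -117.99  451.48]
blue_shaker 0.6 [215, 158, 50, 59] [603. -27. 110.]
blue_shaker 0.31 [187, 92, 186, 139] [573. -34.   3.]
salt_shaker 0.55 [301, 139, 37, 44] [521. -50.  90.]
carrier 0.89 [221, 289, 143, 96] [559. 203.  58.]
rice_tub 0.94 [230, 315, 71, 71] [599. 229.  53.]
tool cm [30.89 -2.67  8.54]
tooly [-1.     0.001  0.001] z [-0.001 -0.    -1.   ]
blue 1388 [610.1 -18.7 109.5] ((610.7987060546875, -17.51299285888672), (42.65203094482422, 43.410133361816406), 11.122644424438477)
salt 758 [518.9 -43.7  86.6] ((518.6116333007812, -42.07158660888672), (32.97233963012695, 33.41826629638672), 89.3196792602539)
carrier 4688 [534.4 218.5  11.5] ((562.4011840820312, 249.30372619628906), (163.55343627929688, 216.6348876953125), 89.16292572021484)
rice 3316 [603.6 227.6  55.2] ((600.8909301757812, 237.638427734375), (102.81249237060547, 101.46797180175781), 1.2011528015136719)
wellfloor 2427 [507.4 197.5   3.4] ((500.0086669921875, 196.21322631835938), (119.90318298339844, 232.02767944335938), 0.003576101502403617)
```

View pics/w5.png

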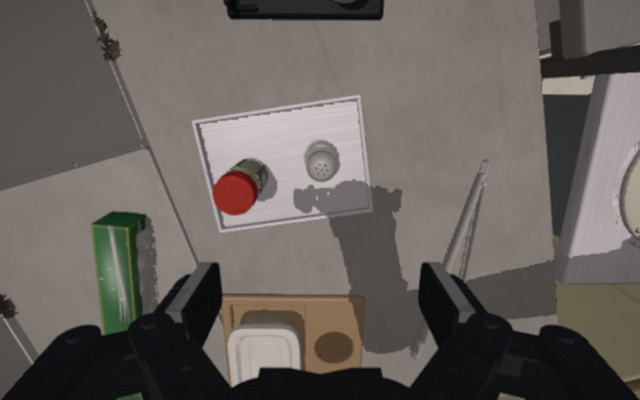

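Both shakers stand upright on the tray, blue at (236,190) and salt at (320,160). The carrier well shows as a dark disc at (335,347) with the rice tub left of it. I'll move to the red pot.

```bash
python3 - <<'E'
import numpy as np,cv2
W=np.load('w5.npy'); im=cv2.imread('pics/w5.png'); g=im.max(2)
print(g[347,335],g[305,335],g[347,356]); m=np.zeros(g.shape,bool); m[322:372,305:362]=g[322:372,305:362]<(int(g[347,335])+int(g[347,356]))/2
n,l,s,c=cv2.connectedComponentsWithStats(m.astype(np.uint8)); k=1+s[1:,4].argmax(); print(s[k],c[k]); p=W[l==k]; print(np.nanmean(p,0),np.nanpercentile(p,[2,98],axis=0))
m=(W[...,2]>9)&(W[...,2]<15)&(W[...,1]>120)&(W[...,1]<300)&(W[...,0]<700); print(np.percentile(W[m],[1,99],axis=0))
E
```

```text
81 137 135
[314 332  40  32 976] [333.51844262 347.2079918 ]
[498.59146831 266.10739093   4.61211037] [[470.65372083 239.32680819   2.63850481]
 [526.46917132 291.54637318   9.87039916]]
[[362.43460774 166.68819044   9.21965131]
 [668.36559963 298.37211114  13.88611668]]
```

Request:
send_rows(targets=[{"gripper": -1, "x": 3.9, "y": 0, "z": 0, "ax": 0, "ay": 0, "az": 0}, {"gripper": -1, "x": 4, "y": -0.4, "z": 1, "ax": 0, "ay": 0, "az": 0}, {"gripper": -1, "x": 4, "y": -0.4, "z": 1, "ax": 0, "ay": 0, "az": 0}, {"gripper": -1, "x": 4, "y": -0.5, "z": 2, "ax": 0, "ay": 0, "az": 0}, {"gripper": -1, "x": 4, "y": -0.5, "z": 2, "ax": 0, "ay": 0, "az": 0}])

```text
clock: 15.88
position: [538.3, -235.3, 228.7]
ee_rot: [-0.707, 0.707, -0.001, 0.0]
contact_force: [0.7, 0.4, 0.1]
gripper_width: 85.4
grasp_force: 0.0
```

Request:
send_rows(targets=[{"gripper": -1, "x": 4, "y": -0.4, "z": 2, "ax": 0, "ay": 0, "az": 0}, {"gripper": -1, "x": 4, "y": -0.5, "z": 2, "ax": 0, "ay": 0, "az": 0}, {"gripper": -1, "x": 3, "y": 0, "z": 2, "ax": 0, "ay": 0, "az": 0}, {"gripper": -1, "x": 0, "y": 0, "z": 0, "ax": 0, "ay": 0, "az": 0}, {"gripper": -1, "x": 0, "y": 0, "z": 0, "ax": 0, "ay": 0, "az": 0}])

```text
clock: 16.3
position: [545.0, -338.9, 169.0]
ee_rot: [-0.706, 0.708, 0.002, -0.001]
contact_force: [-0.3, -0.4, 0.3]
gripper_width: 85.6
grasp_force: 0.0
```

```bash
python3 go.py 547 -349.3 16
```

```text
tool cm [ 1.06 -0.27 15.3 ]
tooly [-1.     0.003  0.004] z [-0.004  0.001 -1.   ]
```

Request:
send_rows(targets=[{"gripper": -1, "x": 1.0, "y": -0.2, "z": 3, "ax": 0, "ay": 0, "az": 0}, {"gripper": -1, "x": 0, "y": 0, "z": 4, "ax": 0, "ay": 0, "az": 0}, {"gripper": -1, "x": 0, "y": 0, "z": 3, "ax": 0, "ay": 0, "az": 0}, {"gripper": -1, "x": 0, "y": 0, "z": 0, "ax": 0, "ay": 0, "az": 0}, {"gripper": -1, "x": 0, "y": 0, "z": 0, "ax": 0, "ay": 0, "az": 0}])

```text
clock: 16.72
position: [548.3, -346.7, 71.7]
ee_rot: [0.708, -0.706, -0.001, 0.001]
contact_force: [-0.2, -0.0, 1.5]
gripper_width: 85.4
grasp_force: 0.0
```

```bash
python3 go.py 547 -349.3 16; python3 - <<'E'
from h import *
a,d=arm.get_image('wrist'); save(a,'w6.png'); W=pts('wrist',d)
m=(W[...,2]>36)&(W[...,2]<44)&(abs(W[...,0]-547)<45)&(W[...,1]<-318)&(W[...,1]>-385); p=W[m]; print(m.sum(),p.mean(0),np.percentile(p,[1,99],axis=0))
E
```

```text
tool cm [0.26 0.12 5.57]
tooly [-1.    -0.002  0.002] z [-0.002 -0.    -1.   ]
5287 [ 547.5311326  -353.22479054   41.36678844] [[ 523.00354515 -377.25875014   39.17391723]
 [ 571.99993373 -328.35830834   43.60667027]]
```

View pics/w6.png

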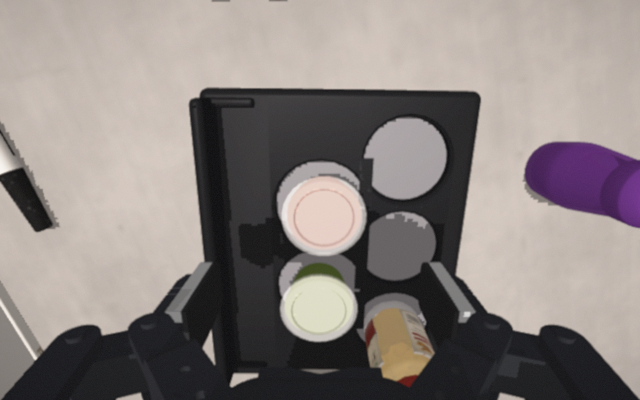

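The red pot lid is centred at (324,216), and both front wells are empty. I'll shift about 4 mm and descend to grip the lid.

Request:
send_rows(targets=[{"gripper": -1, "x": 0.4, "y": 0.1, "z": 1.5, "ax": 0, "ay": 0, "az": 0}, {"gripper": -1, "x": 0, "y": 0, "z": 2, "ax": 0, "ay": 0, "az": 0}, {"gripper": -1, "x": 0, "y": 0, "z": 1.8, "ax": 0, "ay": 0, "az": 0}, {"gripper": -1, "x": 0, "y": 0, "z": 0, "ax": 0, "ay": 0, "az": 0}, {"gripper": -1, "x": 0, "y": 0, "z": 0, "ax": 0, "ay": 0, "az": 0}])

```text
clock: 17.18
position: [548.8, -351.9, 21.0]
ee_rot: [0.708, -0.707, 0.002, -0.0]
contact_force: [0.6, 0.2, 1.2]
gripper_width: 85.3
grasp_force: 0.0
```

Request:
send_rows(targets=[{"gripper": 0.1, "x": 0, "y": 0, "z": 0, "ax": 0, "ay": 0, "az": 0}, {"gripper": 1, "x": 0, "y": 0, "z": 0, "ax": 0, "ay": 0, "az": 0}, {"gripper": 1, "x": 0, "y": 0, "z": 0, "ax": 0, "ay": 0, "az": 0}, {"gripper": 1, "x": 0, "y": 0, "z": 0, "ax": 0, "ay": 0, "az": 0}, {"gripper": 1, "x": 0, "y": 0, "z": 0, "ax": 0, "ay": 0, "az": 0}])

```text
clock: 17.6
position: [547.6, -351.7, 19.4]
ee_rot: [0.707, -0.707, 0.001, -0.0]
contact_force: [0.3, -0.1, -0.8]
gripper_width: 25.4
grasp_force: 0.0
```

Request:
send_rows(targets=[{"gripper": -1, "x": 0, "y": 0, "z": 0, "ax": 0, "ay": 0, "az": 0}, {"gripper": -1, "x": 0, "y": 0, "z": 0, "ax": 0, "ay": 0, "az": 0}, {"gripper": -1, "x": 0, "y": 0, "z": 0, "ax": 0, "ay": 0, "az": 0}, {"gripper": -1, "x": 0, "y": 0, "z": 0, "ax": 0, "ay": 0, "az": 0}, {"gripper": -1, "x": 0, "y": 0, "z": 0, "ax": 0, "ay": 0, "az": 0}])

```text
clock: 18.02
position: [547.2, -351.6, 18.5]
ee_rot: [0.707, -0.707, -0.0, 0.0]
contact_force: [-0.2, 0.5, -0.9]
gripper_width: 83.7
grasp_force: 0.0
```

```bash
python3 go.py 547 -351 16; python3 - <<'E'
from h import *
a,d=arm.get_image('wrist'); W=pts('wrist',d)
b,_=arm.get_image('side'); save(np.hstack([cv2.resize(a,(480,300)),cv2.resize(b[240:365,280:410],(312,300))]),'w7.png')
# depth of finger tips & lid
for v,u in [(240,300),(240,330),(250,320),(265,320)]: print(W[v,u])
m=(W[...,2]>36)&(W[...,2]<44)&(abs(W[...,0]-547)<40)&(W[...,1]<-318)&(W[...,1]>-385); p=W[m]; print(m.sum(),np.percentile(p,[1,50,99],axis=0))
q=W[(abs(W[...,1]+350)<20)&(abs(W[...,0]-547)<70)&(W[...,2]<150)]
for side in (q[q[:,0]>583],q[q[:,0]<512]): print(np.percentile(side[:,2],[1,10,50,90,99]), np.percentile(side[:,0],[1,99]))
E
```

```text
tool cm [-0.06  0.02  0.25]
tooly [-1. -0.  0.] z [-0.  0. -1.]
[ 556.10863168 -364.39119635   38.65614049]
[ 542.09735788 -364.39962884   38.63596583]
[ 546.76324706 -359.27411415   38.65299103]
[ 546.75637821 -350.81484588   37.57618654]
8500 [[ 521.26833745 -376.52662253   37.13900253]
 [ 545.78698084 -353.25021836   39.11228377]
 [ 570.18646752 -328.12790297   41.30783556]]
[ 11.14969625  12.12416616 100.40258147 119.77176318 126.6591766 ] [583.72918547 616.54340605]
[  3.4560464    4.68768334 103.65680295 120.59098687 126.69421508] [477.45072356 511.27066777]
```

View pics/w7.png

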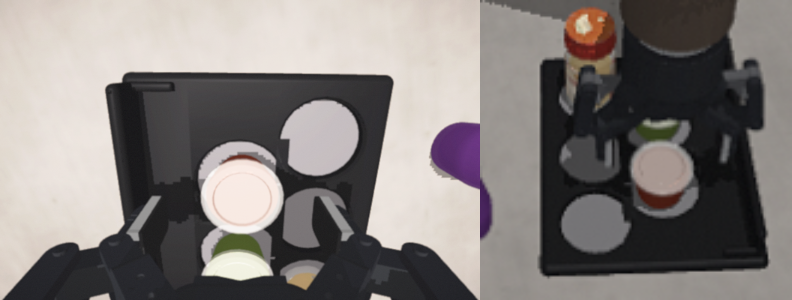

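The red pot is undisturbed at (242,195) in the left view. The open tips project to about lid height, so the fingers closed just above the lid. I need to go about 12 mm lower.

Request:
send_rows(targets=[{"gripper": -1, "x": 0, "y": 0, "z": 0.6, "ax": 0, "ay": 0, "az": 0}, {"gripper": -1, "x": 0, "y": 0, "z": 0.6, "ax": 0, "ay": 0, "az": 0}, {"gripper": -1, "x": 0, "y": 0, "z": 0, "ax": 0, "ay": 0, "az": 0}, {"gripper": -1, "x": 0, "y": 0, "z": 0, "ax": 0, "ay": 0, "az": 0}])

```text
clock: 18.45
position: [546.7, -351.4, 5.6]
ee_rot: [-0.707, 0.707, 0.001, -0.0]
contact_force: [1.0, -0.3, 0.7]
gripper_width: 85.5
grasp_force: 0.0
```

Request:
send_rows(targets=[{"gripper": 0, "x": 0, "y": 0, "z": 0, "ax": 0, "ay": 0, "az": 0}, {"gripper": 0.5, "x": 0, "y": 0, "z": 0, "ax": 0, "ay": 0, "az": 0}, {"gripper": 0.5, "x": 0, "y": 0, "z": 0, "ax": 0, "ay": 0, "az": 0}, {"gripper": 0.5, "x": 0, "y": 0, "z": 0, "ax": 0, "ay": 0, "az": 0}, {"gripper": 0.5, "x": 0, "y": 0, "z": 0, "ax": 0, "ay": 0, "az": 0}])

```text
clock: 18.87
position: [547.9, -351.9, 7.6]
ee_rot: [0.707, -0.707, 0.001, -0.0]
contact_force: [-0.5, 0.8, 3.6]
gripper_width: 49.6
grasp_force: 62.1
```

Request:
send_rows(targets=[{"gripper": 1, "x": 0, "y": 0, "z": 0, "ax": 0, "ay": 0, "az": 0}, {"gripper": 1, "x": 0, "y": 0, "z": -0.5, "ax": 0, "ay": 0, "az": 0}, {"gripper": 1, "x": 0, "y": 0, "z": -1, "ax": 0, "ay": 0, "az": 0}, {"gripper": 1, "x": 0, "y": 0, "z": -2, "ax": 0, "ay": 0, "az": 0}, {"gripper": 1, "x": 0, "y": 0, "z": -2, "ax": 0, "ay": 0, "az": 0}])

```text
clock: 19.28
position: [546.4, -351.2, 61.5]
ee_rot: [-0.707, 0.707, 0.001, -0.001]
contact_force: [0.4, -1.1, 0.1]
gripper_width: 49.6
grasp_force: 62.2
```

Request:
send_rows(targets=[{"gripper": 1, "x": 0, "y": 0, "z": -3, "ax": 0, "ay": 0, "az": 0}, {"gripper": 1, "x": 0, "y": 0, "z": -3, "ax": 0, "ay": 0, "az": 0}, {"gripper": 1, "x": 0, "y": 0, "z": -3, "ax": 0, "ay": 0, "az": 0}, {"gripper": 1, "x": 0, "y": 0, "z": -3, "ax": 0, "ay": 0, "az": 0}, {"gripper": 1, "x": 0, "y": 0, "z": 0, "ax": 0, "ay": 0, "az": 0}])

```text
clock: 19.7
position: [550.4, -353.5, 190.1]
ee_rot: [0.707, -0.707, 0.007, -0.002]
contact_force: [1.1, 0.4, 1.3]
gripper_width: 49.7
grasp_force: 62.2
```

```bash
python3 go.py 505 110 200
```

```text
tool cm [-46.35   4.47  -1.36]
tooly [-1.    -0.001 -0.012] z [ 0.012 -0.007 -1.   ]
```

Request:
send_rows(targets=[{"gripper": 1, "x": -2, "y": 0, "z": 0, "ax": 0, "ay": 0, "az": 0}, {"gripper": 1, "x": -3.5, "y": 0, "z": 0, "ax": 0, "ay": 0, "az": 0}, {"gripper": 1, "x": -4, "y": 0, "z": 0, "ax": 0, "ay": 0, "az": 0}, {"gripper": 1, "x": -4, "y": 0, "z": 0, "ax": 0, "ay": 0, "az": 0}, {"gripper": 1, "x": -4, "y": 0, "z": 0, "ax": 0, "ay": 0, "az": 0}])

```text
clock: 20.12
position: [546.6, -175.1, 181.7]
ee_rot: [-0.707, 0.707, 0.0, 0.0]
contact_force: [0.9, -0.1, -1.1]
gripper_width: 49.4
grasp_force: 62.2
```

Request:
send_rows(targets=[{"gripper": 1, "x": -4, "y": 0, "z": 0, "ax": 0, "ay": 0, "az": 0}, {"gripper": 1, "x": -4, "y": 0, "z": 0, "ax": 0, "ay": 0, "az": 0}, {"gripper": 1, "x": -4, "y": 0, "z": 0, "ax": 0, "ay": 0, "az": 0}, {"gripper": 1, "x": -4, "y": 0, "z": 0, "ax": 0, "ay": 0, "az": 0}, {"gripper": 1, "x": -4, "y": 0, "z": 0, "ax": 0, "ay": 0, "az": 0}])

```text
clock: 20.53
position: [546.6, 25.3, 182.0]
ee_rot: [-0.707, 0.707, 0.0, 0.0]
contact_force: [1.7, 0.3, -1.0]
gripper_width: 49.6
grasp_force: 62.2
```

Request:
send_rows(targets=[{"gripper": 1, "x": -4, "y": 0, "z": 0, "ax": 0, "ay": 0, "az": 0}, {"gripper": 1, "x": -4, "y": 0, "z": 0, "ax": 0, "ay": 0, "az": 0}, {"gripper": 1, "x": -4, "y": 0, "z": 0, "ax": 0, "ay": 0, "az": 0}, {"gripper": 1, "x": -3, "y": 0, "z": 0, "ax": 0, "ay": 0, "az": 0}, {"gripper": 1, "x": 0, "y": 0, "z": 0, "ax": 0, "ay": 0, "az": 7}])

```text
clock: 20.95
position: [547.3, 178.4, 181.6]
ee_rot: [-0.664, 0.748, 0.0, 0.001]
contact_force: [0.2, -0.1, -0.2]
gripper_width: 49.3
grasp_force: 62.2
```

Request:
send_rows(targets=[{"gripper": 1, "x": 0, "y": 0, "z": 0, "ax": 0, "ay": 0, "az": 7}, {"gripper": 1, "x": 0, "y": 0, "z": 0, "ax": 0, "ay": 0, "az": 7}, {"gripper": 1, "x": 0, "y": 0, "z": 0, "ax": 0, "ay": 0, "az": 7}, {"gripper": 1, "x": 0, "y": 0, "z": 0, "ax": 0, "ay": 0, "az": 7}, {"gripper": 1, "x": 0, "y": 0, "z": 0, "ax": 0, "ay": 0, "az": 7}])

```text
clock: 21.37
position: [546.9, 173.4, 181.7]
ee_rot: [-0.404, 0.915, 0.0, -0.0]
contact_force: [-0.5, 0.1, -0.5]
gripper_width: 49.6
grasp_force: 62.1
```

Request:
send_rows(targets=[{"gripper": 1, "x": 0, "y": 0, "z": 0, "ax": 0, "ay": 0, "az": 7}, {"gripper": 1, "x": 0, "y": 0, "z": 0, "ax": 0, "ay": 0, "az": 7}, {"gripper": 1, "x": 0, "y": 0, "z": 0, "ax": 0, "ay": 0, "az": 7}, {"gripper": 1, "x": 0, "y": 0, "z": 0, "ax": 0, "ay": 0, "az": 7}, {"gripper": 1, "x": 0, "y": 0, "z": 0, "ax": 0, "ay": 0, "az": 7}])

```text
clock: 21.78
position: [546.9, 173.3, 181.7]
ee_rot: [-0.11, 0.994, 0.0, -0.0]
contact_force: [-0.4, 0.3, -1.4]
gripper_width: 49.7
grasp_force: 62.1
```

Request:
send_rows(targets=[{"gripper": 1, "x": 0, "y": 0, "z": 0, "ax": 0, "ay": 0, "az": 7}, {"gripper": 1, "x": 0, "y": 0, "z": 0, "ax": 0, "ay": 0, "az": 6}, {"gripper": 1, "x": 0, "y": 0, "z": 0, "ax": 0, "ay": 0, "az": 0}, {"gripper": 1, "x": 0, "y": 0, "z": 0, "ax": 0, "ay": 0, "az": 0}])

```text
clock: 22.12
position: [547.1, 173.3, 181.7]
ee_rot: [-0.001, 1.0, 0.0, -0.0]
contact_force: [-0.2, 0.6, 0.0]
gripper_width: 49.6
grasp_force: 62.1
```

```bash
python3 look.py w8 red_pot carrier rice_tub; python3 go.py 500 255 100; python3 - <<'E'
import numpy as np,cv2
from h import arm
print(arm.read_state()['joints'].round(2))
W=np.load('w8.npy'); x,y,z=[W[...,i] for i in range(3)]
m=(z>50)&(z<66)&(y>80)&(y<340)&(x>520); print('rice',m.sum(),cv2.minAreaRect(W[m][:,:2].astype(np.float32)))
m=(z>9)&(z<15)&(y>120)&(y<370)&(x>430)&(x<700); print('carrier',np.percentile(W[m],[1,99],axis=0))
E
```

```text
[547.05083654 173.3102465  181.71463521] [470.17 171.89 348.15]
red_pot 0.63 [262, 210, 116, 113] [543. 172. 213.]
carrier 0.95 [319, 70, 191, 147] [517. 267.   5.]
carrier 0.7 [338, 186, 156, 102] [598. 263.  53.]
rice_tub 0.74 [341, 186, 153, 103] [598. 264.  53.]
tool cm [4.71 8.17 8.17]
tooly [-0.001  1.     0.   ] z [-0.  0. -1.]
[ 0.59  0.32 -0.16 -0.   -1.09 -2.16]
rice 11627 ((674.9547729492188, 262.56591796875), (253.81683349609375, 142.7402801513672), 1.810418725013733)
carrier [[455.43489355 171.18544542   9.46580475]
 [579.07878889 350.55393889  13.80110337]]
```

View pics/w8.png

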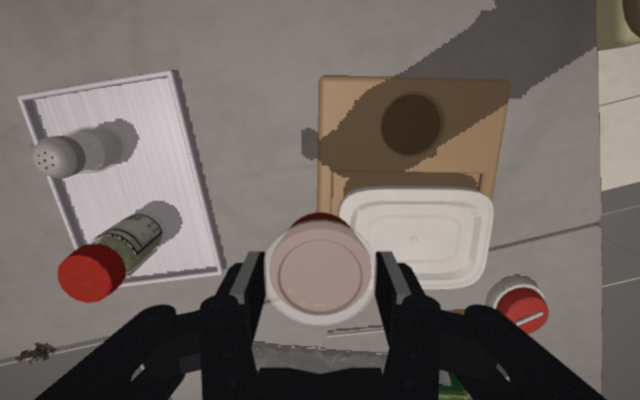

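The red pot is held upright at (320,265). The carrier well is the dark disc at (412,124), with the rice tub below it at (415,238). Now I'll measure the well precisely.

```bash
python3 - <<'E'
import numpy as np,cv2
W=np.load('w8.npy'); g=cv2.imread('pics/w8.png').max(2)
z=W[...,2]
m=np.zeros(g.shape,bool); s=np.s_[80:168,365:460]; m[s]=z[s]<8
n,l,st,c=cv2.connectedComponentsWithStats(m.astype(np.uint8)); k=1+st[1:,4].argmax(); p=W[l==k]; print('depth',st[k],np.nanmean(p,0),np.nanpercentile(p,[1,99],axis=0))
m[:]=0; m[s]=g[s]<np.mean([g[124,412],g[124,368]]); print(g[124,412],g[124,368])
n,l,st,c=cv2.connectedComponentsWithStats(m.astype(np.uint8)); k=1+st[1:,4].argmax(); p=W[l==k]; print('dark',st[k],np.nanmean(p,0),np.nanpercentile(p,[1,99],axis=0))
x,y=W[...,0],W[...,1]
q=(z>8)&(z<16)&(x>440)&(x<535)&(y>150)&(y<370)
print(cv2.minAreaRect(W[q][:,:2].astype(np.float32)))
m=(z>200)&(z<225)&(abs(x-547)<35)&(abs(y-173)<27); print('lid',np.percentile(W[m],[2,50,98],axis=0))
r=(z>52)&(z<66)&(x<665)&(x>530)&(y>150)&(y<360); print('rice',np.percentile(W[r],[1,99],axis=0))
E
```

```text
depth [ 381   93   62   64 3063] [498.66690097 262.81142815   4.39258899] [[470.32203544 234.23321197   2.57132272]
 [527.8182709  291.33617139   7.01589673]]
55 89
dark [ 381   94   63   62 3018] [498.18165535 262.78144706   4.42142664] [[470.3931007  234.14349066   2.5693607 ]
 [526.75145225 291.60554237   7.98067586]]
((494.2105407714844, 261.218017578125), (81.56829071044922, 184.0389862060547), 0.0043078516609966755)
lid [[523.50676463 147.1648256  211.43207097]
 [545.57175561 172.18995745 213.35750423]
 [569.80938659 196.93422675 221.19594845]]
rice [[549.79246554 194.08335728  52.23206937]
 [646.96211578 328.56057519  59.41414854]]
```

Request:
send_rows(targets=[{"gripper": 1, "x": 1.8, "y": 3, "z": 0, "ax": 0, "ay": 0, "az": 0}, {"gripper": 1, "x": 2, "y": 3.5, "z": 0, "ax": 0, "ay": 0, "az": 0}, {"gripper": 1, "x": 1, "y": 2.5, "z": 0, "ax": 0, "ay": 0, "az": 0}, {"gripper": 1, "x": 0, "y": 0, "z": 3, "ax": 0, "ay": 0, "az": 0}, {"gripper": 1, "x": 0, "y": 0, "z": 4, "ax": 0, "ay": 0, "az": 0}])

```text
clock: 22.73
position: [501.3, 267.3, 114.9]
ee_rot: [-0.002, 1.0, 0.003, 0.004]
contact_force: [0.2, -0.2, -1.9]
gripper_width: 49.4
grasp_force: 62.2
```

Request:
send_rows(targets=[{"gripper": 1, "x": 0, "y": 0, "z": 4, "ax": 0, "ay": 0, "az": 0}, {"gripper": 1, "x": 0, "y": 0, "z": 3, "ax": 0, "ay": 0, "az": 0}, {"gripper": 1, "x": 0, "y": 0, "z": 1, "ax": 0, "ay": 0, "az": 0}, {"gripper": 1, "x": 0, "y": 0, "z": 0, "ax": 0, "ay": 0, "az": 0}, {"gripper": 1, "x": 0, "y": 0, "z": 0, "ax": 0, "ay": 0, "az": 0}])

```text
clock: 23.15
position: [500.2, 264.0, 32.5]
ee_rot: [-0.001, 1.0, 0.0, 0.001]
contact_force: [-0.0, -0.2, 0.7]
gripper_width: 49.8
grasp_force: 62.3
```

```bash
python3 go.py 499 264 8
```

```text
tool cm [0.13 0.   2.45]
tooly [-0.001  1.     0.   ] z [ 0.001  0.    -1.   ]
```

Request:
send_rows(targets=[{"gripper": 1, "x": 0.1, "y": 0, "z": 1, "ax": 0, "ay": 0, "az": 0}, {"gripper": 1, "x": 0, "y": 0, "z": 1, "ax": 0, "ay": 0, "az": 0}, {"gripper": 1, "x": 0, "y": 0, "z": 0, "ax": 0, "ay": 0, "az": 0}, {"gripper": 1, "x": 0, "y": 0, "z": 0, "ax": 0, "ay": 0, "az": 0}])

```text
clock: 23.48
position: [498.2, 263.3, 11.7]
ee_rot: [-0.0, 1.0, -0.0, -0.0]
contact_force: [-0.1, 0.2, -1.6]
gripper_width: 50.1
grasp_force: 62.3
```

Request:
send_rows(targets=[{"gripper": 1, "x": 0, "y": 0, "z": 0.3, "ax": 0, "ay": 0, "az": 0}, {"gripper": 1, "x": 0, "y": 0, "z": 0, "ax": 0, "ay": 0, "az": 0}, {"gripper": 1, "x": 0, "y": 0, "z": 0, "ax": 0, "ay": 0, "az": 0}])

```text
clock: 23.73
position: [498.4, 263.5, 8.8]
ee_rot: [-0.0, 1.0, 0.0, 0.0]
contact_force: [0.4, 0.4, -0.5]
gripper_width: 49.6
grasp_force: 62.3
```

Request:
send_rows(targets=[{"gripper": 1, "x": 0, "y": 0, "z": 0.2, "ax": 0, "ay": 0, "az": 0}, {"gripper": 1, "x": 0, "y": 0, "z": 0, "ax": 0, "ay": 0, "az": 0}, {"gripper": 1, "x": 0, "y": 0, "z": 0, "ax": 0, "ay": 0, "az": 0}])

```text
clock: 23.98
position: [498.7, 263.8, 7.5]
ee_rot: [-0.0, 1.0, 0.0, 0.001]
contact_force: [-1.0, -0.4, 5.3]
gripper_width: 49.6
grasp_force: 62.8
```

Request:
send_rows(targets=[{"gripper": -1, "x": 0, "y": 0, "z": 0, "ax": 0, "ay": 0, "az": 0}, {"gripper": -1, "x": 0, "y": 0, "z": 0, "ax": 0, "ay": 0, "az": 0}, {"gripper": -1, "x": 0, "y": 0, "z": 0, "ax": 0, "ay": 0, "az": 0}, {"gripper": -1, "x": 0, "y": 0, "z": 0, "ax": 0, "ay": 0, "az": 0}, {"gripper": -1, "x": 0, "y": 0, "z": 0, "ax": 0, "ay": 0, "az": 0}])

```text
clock: 24.4
position: [498.2, 263.3, 6.4]
ee_rot: [-0.0, 1.0, -0.0, -0.0]
contact_force: [-0.2, -0.1, -0.5]
gripper_width: 85.3
grasp_force: 0.0
```

Request:
send_rows(targets=[{"gripper": -1, "x": 0, "y": 0, "z": -2, "ax": 0, "ay": 0, "az": 0}, {"gripper": -1, "x": 0, "y": 0, "z": -3, "ax": 0, "ay": 0, "az": 0}, {"gripper": -1, "x": 0, "y": 0, "z": -4, "ax": 0, "ay": 0, "az": 0}, {"gripper": -1, "x": 0, "y": 0, "z": -4, "ax": 0, "ay": 0, "az": 0}, {"gripper": -1, "x": 0, "y": 0, "z": -4, "ax": 0, "ay": 0, "az": 0}])

```text
clock: 24.82
position: [497.9, 263.1, 178.2]
ee_rot: [-0.0, 1.0, -0.0, -0.0]
contact_force: [0.8, 1.5, -0.4]
gripper_width: 85.3
grasp_force: 0.0
```

Request:
send_rows(targets=[{"gripper": -1, "x": 0, "y": 0, "z": -3, "ax": 0, "ay": 0, "az": 0}, {"gripper": -1, "x": 0, "y": 0, "z": 0, "ax": 0, "ay": 0, "az": 0}, {"gripper": -1, "x": 0, "y": 0, "z": 0, "ax": 0, "ay": 0, "az": 0}])

```text
clock: 25.07
position: [498.9, 264.1, 208.8]
ee_rot: [0.0, 1.0, 0.002, 0.002]
contact_force: [0.1, 0.4, -1.0]
gripper_width: 85.2
grasp_force: 0.0
```

```bash
python3 look.py w9 red_pot rice_tub; python3 - <<'E'
import numpy as np
W=np.load('w9.npy'); x,y,z=[W[...,i] for i in range(3)]
m=(z>34)&(z<45)&(abs(x-498.5)<40)&(abs(y-263)<40); p=W[m]; print('red',m.sum(),np.percentile(p,[2,50,98],axis=0).round(1))
r=(z>52)&(z<66)&(x<665)&(x>530)&(y>150)&(y<360); print('rice',np.percentile(W[r],[1,99],axis=0))
E
```

```text
[498.90023554 264.13191351 208.76128917] [421.41 262.29 374.93]
red_pot 0.88 [292, 148, 54, 48] [496. 261.  37.]
rice_tub 0.77 [247, 220, 138, 92] [594. 258.  52.]
red 2079 [[474.7 237.4  35.3]
 [498.  261.4  37.2]
 [521.7 284.6  39.5]]
rice [[548.16581339 188.89052944  52.03149828]
 [647.45930129 328.23470689  57.42528881]]
```

The red pot reads flat at lid height 38–39 mm, within 2 mm of the well centre, so it is seated. Now back to the salt shaker.

Request:
send_rows(targets=[{"gripper": -1, "x": -1, "y": -3.4, "z": 0, "ax": 0, "ay": 0, "az": 0}, {"gripper": -1, "x": -1.2, "y": -4, "z": 0, "ax": 0, "ay": 0, "az": 0}, {"gripper": -1, "x": 0, "y": -4, "z": 0, "ax": 0, "ay": 0, "az": 0}, {"gripper": -1, "x": 0, "y": -4, "z": 0, "ax": 0, "ay": 0, "az": 0}, {"gripper": -1, "x": 0, "y": -4, "z": 0, "ax": 0, "ay": 0, "az": 0}])

```text
clock: 25.63
position: [519.2, 67.5, 204.6]
ee_rot: [-0.0, 1.0, -0.001, -0.002]
contact_force: [1.7, -0.9, -0.1]
gripper_width: 85.5
grasp_force: 0.0
```

Request:
send_rows(targets=[{"gripper": -1, "x": 0, "y": -4, "z": 0, "ax": 0, "ay": 0, "az": 0}, {"gripper": -1, "x": 0, "y": -4, "z": 0, "ax": 0, "ay": 0, "az": 0}, {"gripper": -1, "x": 0, "y": -3, "z": 0, "ax": 0, "ay": 0, "az": 0}, {"gripper": -1, "x": 0, "y": 0, "z": 0, "ax": 0, "ay": 0, "az": -7}, {"gripper": -1, "x": 0, "y": 0, "z": 0, "ax": 0, "ay": 0, "az": -7}])

```text
clock: 26.05
position: [519.1, -42.6, 204.6]
ee_rot: [-0.123, 0.992, -0.0, -0.002]
contact_force: [-0.2, -0.1, -0.3]
gripper_width: 85.3
grasp_force: 0.0
```

Request:
send_rows(targets=[{"gripper": -1, "x": 0, "y": 0, "z": 0, "ax": 0, "ay": 0, "az": -7}, {"gripper": -1, "x": 0, "y": 0, "z": 0, "ax": 0, "ay": 0, "az": -7}, {"gripper": -1, "x": 0, "y": 0, "z": 0, "ax": 0, "ay": 0, "az": -7}, {"gripper": -1, "x": 0, "y": 0, "z": 0, "ax": 0, "ay": 0, "az": -7}, {"gripper": -1, "x": 0, "y": 0, "z": 0, "ax": 0, "ay": 0, "az": -7}])

```text
clock: 26.47
position: [519.3, -40.7, 204.6]
ee_rot: [-0.417, 0.909, 0.001, -0.002]
contact_force: [-0.7, -0.5, -0.2]
gripper_width: 85.6
grasp_force: 0.0
```

Request:
send_rows(targets=[{"gripper": -1, "x": 0, "y": 0, "z": 0, "ax": 0, "ay": 0, "az": -7}, {"gripper": -1, "x": 0, "y": 0, "z": 0, "ax": 0, "ay": 0, "az": -6}, {"gripper": -1, "x": 0, "y": 0, "z": 0, "ax": 0, "ay": 0, "az": 0}, {"gripper": -1, "x": 0, "y": 0, "z": 0, "ax": 0, "ay": 0, "az": 0}])

```text
clock: 26.8
position: [519.6, -40.6, 205.2]
ee_rot: [-0.514, 0.858, 0.001, -0.001]
contact_force: [0.1, 0.4, 0.3]
gripper_width: 85.9
grasp_force: 0.0
```

```bash
python3 go.py 520.7 -40.3 36; python3 look.py w10 salt_shaker blue_shaker;  python3 - <<'E'
import numpy as np
W=np.load('w10.npy'); x,y,z=[W[...,i] for i in range(3)]
for n,c,z0,z1 in [('salt',(520,-41),74,100),('blue',(613,-17.5),102,118)]:
    m=(z>z0)&(z<z1)&(abs(x-c[0])<30)&(abs(y-c[1])<30); p=W[m]; print(n,m.sum(),np.percentile(p,[2,50,98],axis=0).round(1))
E
```

```text
tool cm [-0.11 -0.12 16.92]
tooly [-0.882  0.472  0.002] z [-0.003 -0.001 -1.   ]
[519.60612368 -40.5877434  205.16494714] [ 483.52 -109.08  371.74]
salt_shaker 0.97 [297, 149, 42, 55] [516. -52.  89.]
blue_shaker 0.91 [214, 207, 64, 81] [596. -31. 110.]
salt 1159 [[503.4 -57.7  77.7]
 [517.6 -44.2  88.2]
 [533.5 -27.6  92. ]]
blue 1868 [[590.6 -38.1 103.3]
 [608.6 -18.6 110.2]
 [628.1   1.6 111.7]]
```

Request:
send_rows(targets=[{"gripper": -1, "x": 0, "y": -0.1, "z": 3, "ax": 0, "ay": 0, "az": 0}, {"gripper": -1, "x": 0, "y": 0, "z": 4, "ax": 0, "ay": 0, "az": 0}, {"gripper": -1, "x": 0, "y": 0, "z": 4, "ax": 0, "ay": 0, "az": 0}, {"gripper": -1, "x": 0, "y": 0, "z": 3.5, "ax": 0, "ay": 0, "az": 0}, {"gripper": -1, "x": 0, "y": 0, "z": 2.4, "ax": 0, "ay": 0, "az": 0}])

```text
clock: 27.37
position: [519.0, -41.3, 34.4]
ee_rot: [-0.514, 0.858, 0.001, -0.002]
contact_force: [0.6, 0.7, -0.4]
gripper_width: 85.5
grasp_force: 0.0
```

Request:
send_rows(targets=[{"gripper": -1, "x": 0, "y": 0, "z": 0, "ax": 0, "ay": 0, "az": 0}, {"gripper": -1, "x": 0, "y": 0, "z": 0, "ax": 0, "ay": 0, "az": 0}, {"gripper": 0.3, "x": 0, "y": 0, "z": 0, "ax": 0, "ay": 0, "az": 0}, {"gripper": 1, "x": 0, "y": 0, "z": 0, "ax": 0, "ay": 0, "az": 0}, {"gripper": 1, "x": 0, "y": 0, "z": 0, "ax": 0, "ay": 0, "az": 0}])

```text
clock: 27.78
position: [522.6, -40.7, 39.6]
ee_rot: [-0.515, 0.857, -0.001, 0.002]
contact_force: [-0.1, 0.1, -0.4]
gripper_width: 51.3
grasp_force: 0.0
```

Request:
send_rows(targets=[{"gripper": 1, "x": 0, "y": 0, "z": 0, "ax": 0, "ay": 0, "az": 0}, {"gripper": 1, "x": 0, "y": 0, "z": 0, "ax": 0, "ay": 0, "az": 0}, {"gripper": 1, "x": 0, "y": 0, "z": 0, "ax": 0, "ay": 0, "az": 0}])

```text
clock: 28.03
position: [521.7, -40.8, 39.2]
ee_rot: [-0.515, 0.857, -0.0, 0.001]
contact_force: [-2.1, 1.6, 5.9]
gripper_width: 31.1
grasp_force: 58.8
```

Request:
send_rows(targets=[{"gripper": 1, "x": 0, "y": 0, "z": -1.5, "ax": 0, "ay": 0, "az": 0}, {"gripper": 1, "x": 0, "y": 0, "z": -3, "ax": 0, "ay": 0, "az": 0}, {"gripper": 1, "x": 0, "y": 0, "z": -3.5, "ax": 0, "ay": 0, "az": 0}, {"gripper": 1, "x": 0, "y": 0, "z": -4, "ax": 0, "ay": 0, "az": 0}, {"gripper": 1, "x": 0, "y": 0, "z": -2, "ax": 0, "ay": 0, "az": 0}])

```text
clock: 28.45
position: [523.1, -41.0, 182.9]
ee_rot: [-0.515, 0.857, -0.002, 0.003]
contact_force: [0.2, 0.3, -1.1]
gripper_width: 31.1
grasp_force: 59.7
```

Request:
send_rows(targets=[{"gripper": 1, "x": 2, "y": -0.5, "z": -0.5, "ax": 0, "ay": 0, "az": 0}, {"gripper": 1, "x": 3, "y": -1, "z": 0, "ax": 0, "ay": 0, "az": 0}, {"gripper": 1, "x": 3.2, "y": -1.4, "z": 0, "ax": 0, "ay": 0, "az": 0}, {"gripper": 1, "x": 3.2, "y": -1.4, "z": 0, "ax": 0, "ay": 0, "az": 0}, {"gripper": 1, "x": 3.2, "y": -1.4, "z": 0, "ax": 0, "ay": 0, "az": 0}])

```text
clock: 28.87
position: [502.3, -197.8, 183.1]
ee_rot: [-0.515, 0.857, -0.0, 0.0]
contact_force: [0.5, 0.3, -1.4]
gripper_width: 31.1
grasp_force: 59.7
```

Request:
send_rows(targets=[{"gripper": 1, "x": 3.2, "y": -1.4, "z": 0, "ax": 0, "ay": 0, "az": 0}, {"gripper": 1, "x": 3.2, "y": -1.4, "z": 0, "ax": 0, "ay": 0, "az": 0}, {"gripper": 1, "x": 3.2, "y": -1.4, "z": 0, "ax": 0, "ay": 0, "az": 0}, {"gripper": 1, "x": 3, "y": -1.4, "z": 0, "ax": 0, "ay": 0, "az": 0}, {"gripper": 1, "x": 3, "y": -1.2, "z": 0, "ax": 0, "ay": 0, "az": 0}])

```text
clock: 29.28
position: [489.2, -367.9, 182.7]
ee_rot: [-0.515, 0.857, 0.0, 0.0]
contact_force: [0.3, -0.3, -1.7]
gripper_width: 31.2
grasp_force: 59.7
```

Request:
send_rows(targets=[{"gripper": 1, "x": 1, "y": -0.4, "z": 0, "ax": 0, "ay": 0, "az": 0}, {"gripper": 1, "x": 0, "y": 0, "z": 0, "ax": 0, "ay": 0, "az": 0}, {"gripper": 1, "x": 0, "y": 0, "z": 0, "ax": 0, "ay": 0, "az": 0}])

```text
clock: 29.53
position: [488.0, -376.9, 182.2]
ee_rot: [-0.514, 0.858, 0.001, -0.0]
contact_force: [0.8, 1.0, -1.5]
gripper_width: 31.1
grasp_force: 59.7
```

```bash
python3 go.py 489.5 -377.5 41
```

```text
tool cm [-0.02 -0.18 14.12]
tooly [-0.882  0.471  0.001] z [-0.001  0.001 -1.   ]
```

Down to 55 first, then feel for the floor.

Request:
send_rows(targets=[{"gripper": 1, "x": 0, "y": -0.1, "z": 2.5, "ax": 0, "ay": 0, "az": 0}, {"gripper": 1, "x": 0, "y": 0, "z": 4, "ax": 0, "ay": 0, "az": 0}, {"gripper": 1, "x": 0, "y": 0, "z": 4, "ax": 0, "ay": 0, "az": 0}, {"gripper": 1, "x": 0, "y": 0, "z": 2, "ax": 0, "ay": 0, "az": 0}, {"gripper": 1, "x": 0, "y": 0, "z": 0, "ax": 0, "ay": 0, "az": 0}])

```text
clock: 29.95
position: [486.0, -373.7, 52.3]
ee_rot: [-0.515, 0.857, 0.005, -0.003]
contact_force: [-0.9, 0.1, -1.7]
gripper_width: 31.1
grasp_force: 59.8
```

Request:
send_rows(targets=[{"gripper": 1, "x": 0, "y": 0, "z": 0, "ax": 0, "ay": 0, "az": 0}, {"gripper": 1, "x": 0, "y": 0, "z": 0, "ax": 0, "ay": 0, "az": 0}])

```text
clock: 30.12
position: [491.3, -377.5, 59.9]
ee_rot: [-0.516, 0.857, -0.002, 0.001]
contact_force: [0.2, 0.5, -0.5]
gripper_width: 31.2
grasp_force: 59.8
```

```bash
python3 go.py 489.5 -377.5 41
```

```text
tool cm [0.08 0.16 1.89]
tooly [-0.884  0.468 -0.004] z [ 0.003 -0.002 -1.   ]
```

Request:
send_rows(targets=[{"gripper": 1, "x": 0, "y": 0.1, "z": 0.6, "ax": 0, "ay": 0, "az": 0}, {"gripper": 1, "x": 0, "y": 0, "z": 0.5, "ax": 0, "ay": 0, "az": 0}, {"gripper": 1, "x": 0, "y": 0, "z": 0, "ax": 0, "ay": 0, "az": 0}, {"gripper": 1, "x": 0, "y": 0, "z": 0, "ax": 0, "ay": 0, "az": 0}])

```text
clock: 30.45
position: [488.5, -377.0, 46.9]
ee_rot: [-0.515, 0.857, -0.0, 0.0]
contact_force: [-0.2, 0.4, -1.6]
gripper_width: 31.3
grasp_force: 59.8
```

Request:
send_rows(targets=[{"gripper": 1, "x": 0, "y": 0, "z": 0.3, "ax": 0, "ay": 0, "az": 0}, {"gripper": 1, "x": 0, "y": 0, "z": 0, "ax": 0, "ay": 0, "az": 0}, {"gripper": 1, "x": 0, "y": 0, "z": 0, "ax": 0, "ay": 0, "az": 0}])

```text
clock: 30.7
position: [488.4, -377.0, 43.5]
ee_rot: [-0.515, 0.857, 0.0, -0.0]
contact_force: [-0.1, -1.1, -0.9]
gripper_width: 31.2
grasp_force: 59.8
```

Request:
send_rows(targets=[{"gripper": 1, "x": 0, "y": 0, "z": 0.3, "ax": 0, "ay": 0, "az": 0}, {"gripper": 1, "x": 0, "y": 0, "z": 0, "ax": 0, "ay": 0, "az": 0}, {"gripper": 1, "x": 0, "y": 0, "z": 0, "ax": 0, "ay": 0, "az": 0}])

```text
clock: 30.95
position: [489.0, -377.3, 41.3]
ee_rot: [-0.515, 0.857, -0.001, 0.0]
contact_force: [-0.6, 0.6, 3.3]
gripper_width: 31.0
grasp_force: 60.2
```

Request:
send_rows(targets=[{"gripper": -1, "x": 0, "y": 0, "z": 0, "ax": 0, "ay": 0, "az": 0}, {"gripper": -1, "x": 0, "y": 0, "z": 0, "ax": 0, "ay": 0, "az": 0}, {"gripper": -1, "x": 0, "y": 0, "z": 0, "ax": 0, "ay": 0, "az": 0}, {"gripper": -1, "x": 0, "y": 0, "z": 0, "ax": 0, "ay": 0, "az": 0}, {"gripper": -1, "x": 0, "y": 0, "z": 0, "ax": 0, "ay": 0, "az": 0}])

```text
clock: 31.37
position: [488.5, -377.0, 40.5]
ee_rot: [-0.515, 0.857, 0.0, -0.0]
contact_force: [-0.2, -0.4, -0.4]
gripper_width: 85.3
grasp_force: 0.0
```

Request:
send_rows(targets=[{"gripper": -1, "x": 0, "y": 0, "z": -2, "ax": 0, "ay": 0, "az": 0}, {"gripper": -1, "x": 0, "y": 0, "z": -3, "ax": 0, "ay": 0, "az": 0}, {"gripper": -1, "x": 0, "y": 0, "z": -4, "ax": 0, "ay": 0, "az": 0}, {"gripper": -1, "x": 0, "y": 0, "z": -4, "ax": 0, "ay": 0, "az": 0}, {"gripper": -1, "x": 0, "y": 0, "z": -3, "ax": 0, "ay": 0, "az": 0}])

```text
clock: 31.78
position: [489.2, -377.6, 204.4]
ee_rot: [-0.515, 0.857, -0.002, 0.001]
contact_force: [-0.4, -1.5, 0.5]
gripper_width: 85.1
grasp_force: 0.0
```

Request:
send_rows(targets=[{"gripper": -1, "x": 0, "y": 0, "z": 0, "ax": 0, "ay": 0, "az": -7}, {"gripper": -1, "x": 0, "y": 0, "z": 0, "ax": 0, "ay": 0, "az": -7}, {"gripper": -1, "x": 0, "y": 0, "z": 0, "ax": 0, "ay": 0, "az": -7}, {"gripper": -1, "x": 0, "y": 0, "z": 0, "ax": 0, "ay": 0, "az": -7}, {"gripper": -1, "x": 0, "y": 0, "z": 0, "ax": 0, "ay": 0, "az": 0}])

```text
clock: 32.2
position: [488.5, -376.9, 200.6]
ee_rot: [0.708, -0.706, -0.0, -0.0]
contact_force: [0.7, -0.7, -1.2]
gripper_width: 85.1
grasp_force: 0.0
```

Request:
send_rows(targets=[{"gripper": -1, "x": -3, "y": -1, "z": 0, "ax": 0, "ay": 0, "az": 0}, {"gripper": -1, "x": -4, "y": -1, "z": 0, "ax": 0, "ay": 0, "az": 0}, {"gripper": -1, "x": -4, "y": -1, "z": 0, "ax": 0, "ay": 0, "az": 0}, {"gripper": -1, "x": -4, "y": -1, "z": 0, "ax": 0, "ay": 0, "az": 0}, {"gripper": -1, "x": -4, "y": -1, "z": 0, "ax": 0, "ay": 0, "az": 0}])

```text
clock: 32.62
position: [538.6, -185.3, 200.6]
ee_rot: [-0.706, 0.709, -0.0, 0.0]
contact_force: [0.7, 0.2, -0.3]
gripper_width: 85.3
grasp_force: 0.0
```

Request:
send_rows(targets=[{"gripper": -1, "x": -4, "y": -1.5, "z": 0, "ax": 0, "ay": 0, "az": 0}, {"gripper": -1, "x": -4, "y": -1.5, "z": 0, "ax": 0, "ay": 0, "az": 0}, {"gripper": -1, "x": -4, "y": -2, "z": 0, "ax": 0, "ay": 0, "az": 0}, {"gripper": -1, "x": -3, "y": -1.5, "z": 0, "ax": 0, "ay": 0, "az": 0}, {"gripper": -1, "x": -2, "y": -1, "z": 0, "ax": 0, "ay": 0, "az": 0}])

```text
clock: 33.03
position: [612.5, -18.5, 200.5]
ee_rot: [-0.707, 0.707, -0.0, 0.0]
contact_force: [-0.1, -0.1, -0.4]
gripper_width: 85.7
grasp_force: 0.0
```

Request:
send_rows(targets=[{"gripper": -1, "x": 0, "y": 0, "z": 0, "ax": 0, "ay": 0, "az": 0}, {"gripper": -1, "x": 0, "y": 0, "z": 0, "ax": 0, "ay": 0, "az": 0}, {"gripper": -1, "x": 0, "y": 0, "z": 0, "ax": 0, "ay": 0, "az": 0}])

```text
clock: 33.28
position: [611.0, -22.0, 200.3]
ee_rot: [-0.707, 0.708, 0.0, -0.0]
contact_force: [0.0, 0.2, -0.5]
gripper_width: 85.2
grasp_force: 0.0
```

```bash
python3 go.py 613.7 -17.5 51
```

```text
tool cm [-0.45 -0.28 14.93]
tooly [-1.     0.002  0.001] z [-0.001 -0.    -1.   ]
```

Request:
send_rows(targets=[{"gripper": -1, "x": -0.4, "y": -0.3, "z": 2.9, "ax": 0, "ay": 0, "az": 0}, {"gripper": -1, "x": 0, "y": 0, "z": 4, "ax": 0, "ay": 0, "az": 0}, {"gripper": -1, "x": 0, "y": 0, "z": 4, "ax": 0, "ay": 0, "az": 0}, {"gripper": -1, "x": 0, "y": 0, "z": 3, "ax": 0, "ay": 0, "az": 0}, {"gripper": -1, "x": 0, "y": 0, "z": 1, "ax": 0, "ay": 0, "az": 0}])

```text
clock: 33.7
position: [610.2, -19.7, 46.6]
ee_rot: [-0.706, 0.709, 0.003, -0.004]
contact_force: [-1.0, 0.7, 0.4]
gripper_width: 85.4
grasp_force: 0.0
```

Request:
send_rows(targets=[{"gripper": -1, "x": 0, "y": 0, "z": 0, "ax": 0, "ay": 0, "az": 0}, {"gripper": -1, "x": 0, "y": 0, "z": 0, "ax": 0, "ay": 0, "az": 0}, {"gripper": 0.3, "x": 0, "y": 0, "z": 0, "ax": 0, "ay": 0, "az": 0}, {"gripper": 1, "x": 0, "y": 0, "z": 0, "ax": 0, "ay": 0, "az": 0}, {"gripper": 1, "x": 0, "y": 0, "z": 0, "ax": 0, "ay": 0, "az": 0}])

```text
clock: 34.12
position: [615.7, -17.6, 53.8]
ee_rot: [-0.707, 0.707, -0.001, 0.002]
contact_force: [-0.1, 0.4, 1.6]
gripper_width: 51.8
grasp_force: 1.0
```

Request:
send_rows(targets=[{"gripper": 1, "x": 0, "y": 0, "z": 0, "ax": 0, "ay": 0, "az": 0}, {"gripper": 1, "x": 0, "y": 0, "z": 0, "ax": 0, "ay": 0, "az": 0}, {"gripper": 1, "x": 0, "y": 0, "z": 0, "ax": 0, "ay": 0, "az": 0}])

```text
clock: 34.37
position: [615.2, -17.6, 53.7]
ee_rot: [0.707, -0.707, 0.001, -0.001]
contact_force: [-2.0, 0.4, 5.8]
gripper_width: 43.6
grasp_force: 60.3
```

Request:
send_rows(targets=[{"gripper": 1, "x": 0, "y": 0, "z": -1.5, "ax": 0, "ay": 0, "az": 0}, {"gripper": 1, "x": 0, "y": 0, "z": -3, "ax": 0, "ay": 0, "az": 0}, {"gripper": 1, "x": 0, "y": 0, "z": -3.5, "ax": 0, "ay": 0, "az": 0}, {"gripper": 1, "x": 0, "y": 0, "z": -4, "ax": 0, "ay": 0, "az": 0}, {"gripper": 1, "x": 0, "y": 0, "z": -2, "ax": 0, "ay": 0, "az": 0}])

```text
clock: 34.78
position: [616.5, -17.6, 197.4]
ee_rot: [0.707, -0.707, 0.003, -0.003]
contact_force: [1.0, 0.3, 0.3]
gripper_width: 43.1
grasp_force: 61.1
```

Request:
send_rows(targets=[{"gripper": 1, "x": 2, "y": 0.5, "z": -0.5, "ax": 0, "ay": 0, "az": 0}, {"gripper": 1, "x": 3, "y": 1, "z": 0, "ax": 0, "ay": 0, "az": 0}, {"gripper": 1, "x": 3.5, "y": 1.5, "z": 0, "ax": 0, "ay": 0, "az": 0}, {"gripper": 1, "x": 3.5, "y": 1.5, "z": 0, "ax": 0, "ay": 0, "az": 0}, {"gripper": 1, "x": 3.5, "y": 1.5, "z": 0, "ax": 0, "ay": 0, "az": 0}])

```text
clock: 35.2
position: [553.5, -173.6, 196.9]
ee_rot: [0.707, -0.707, 0.0, -0.0]
contact_force: [0.6, 0.0, -1.9]
gripper_width: 43.6
grasp_force: 61.1
```

Request:
send_rows(targets=[{"gripper": 1, "x": 3.5, "y": 1.5, "z": 0, "ax": 0, "ay": 0, "az": 0}, {"gripper": 1, "x": 3.5, "y": 1.5, "z": 0, "ax": 0, "ay": 0, "az": 0}, {"gripper": 1, "x": 3.5, "y": 1.5, "z": 0, "ax": 0, "ay": 0, "az": 0}, {"gripper": 1, "x": 2.5, "y": 1.2, "z": 0, "ax": 0, "ay": 0, "az": 0}, {"gripper": 1, "x": 1.3, "y": 0.6, "z": 0, "ax": 0, "ay": 0, "az": 0}])

```text
clock: 35.62
position: [489.5, -318.2, 196.8]
ee_rot: [-0.706, 0.708, 0.0, -0.0]
contact_force: [0.4, 1.5, -1.7]
gripper_width: 42.9
grasp_force: 61.1
```

Request:
send_rows(targets=[{"gripper": 1, "x": 0, "y": 0, "z": 0, "ax": 0, "ay": 0, "az": 0}, {"gripper": 1, "x": 0, "y": 0, "z": 0, "ax": 0, "ay": 0, "az": 0}, {"gripper": 1, "x": 0, "y": 0, "z": 0, "ax": 0, "ay": 0, "az": 0}])

```text
clock: 35.87
position: [491.6, -315.2, 196.7]
ee_rot: [0.707, -0.707, -0.0, -0.0]
contact_force: [-0.1, 0.1, -0.9]
gripper_width: 43.2
grasp_force: 61.1
```

```bash
python3 go.py 490.7 -316 56
```

```text
tool cm [ 0.09  0.09 14.07]
tooly [-1. -0. -0.] z [ 0.  0. -1.]
```

Request:
send_rows(targets=[{"gripper": 1, "x": 0.1, "y": 0.1, "z": 2.5, "ax": 0, "ay": 0, "az": 0}, {"gripper": 1, "x": 0, "y": 0, "z": 4, "ax": 0, "ay": 0, "az": 0}, {"gripper": 1, "x": 0, "y": 0, "z": 4, "ax": 0, "ay": 0, "az": 0}, {"gripper": 1, "x": 0, "y": 0, "z": 1.5, "ax": 0, "ay": 0, "az": 0}, {"gripper": 1, "x": 0, "y": 0, "z": 0, "ax": 0, "ay": 0, "az": 0}])

```text
clock: 36.28
position: [487.8, -314.1, 71.9]
ee_rot: [0.708, -0.707, -0.005, 0.002]
contact_force: [-0.4, -0.6, -1.4]
gripper_width: 43.7
grasp_force: 61.3
```

Request:
send_rows(targets=[{"gripper": 1, "x": 0, "y": 0, "z": 0, "ax": 0, "ay": 0, "az": 0}, {"gripper": 1, "x": 0, "y": 0, "z": 0, "ax": 0, "ay": 0, "az": 0}, {"gripper": 1, "x": 0, "y": 0, "z": 0.6, "ax": 0, "ay": 0, "az": 0}, {"gripper": 1, "x": 0, "y": 0, "z": 0.5, "ax": 0, "ay": 0, "az": 0}, {"gripper": 1, "x": 0, "y": 0, "z": 0, "ax": 0, "ay": 0, "az": 0}])

```text
clock: 36.7
position: [490.2, -316.4, 65.5]
ee_rot: [-0.707, 0.707, 0.0, 0.0]
contact_force: [-0.4, -0.6, -2.1]
gripper_width: 43.3
grasp_force: 61.3
```

Request:
send_rows(targets=[{"gripper": 1, "x": 0, "y": 0, "z": 0, "ax": 0, "ay": 0, "az": 0}, {"gripper": 1, "x": 0, "y": 0, "z": 0.3, "ax": 0, "ay": 0, "az": 0}, {"gripper": 1, "x": 0, "y": 0, "z": 0, "ax": 0, "ay": 0, "az": 0}, {"gripper": 1, "x": 0, "y": 0, "z": 0, "ax": 0, "ay": 0, "az": 0}])

```text
clock: 37.03
position: [490.3, -316.8, 62.5]
ee_rot: [-0.707, 0.707, 0.0, -0.0]
contact_force: [0.2, 0.6, -1.4]
gripper_width: 43.2
grasp_force: 61.3
```

Request:
send_rows(targets=[{"gripper": 1, "x": 0, "y": 0, "z": 0.4, "ax": 0, "ay": 0, "az": 0}, {"gripper": 1, "x": 0, "y": 0, "z": 0, "ax": 0, "ay": 0, "az": 0}, {"gripper": 1, "x": 0, "y": 0, "z": 0, "ax": 0, "ay": 0, "az": 0}])

```text
clock: 37.28
position: [490.2, -316.6, 58.2]
ee_rot: [-0.707, 0.707, 0.0, -0.0]
contact_force: [-0.3, -0.8, -0.9]
gripper_width: 43.4
grasp_force: 61.3
```

Request:
send_rows(targets=[{"gripper": 1, "x": 0, "y": 0, "z": 0.3, "ax": 0, "ay": 0, "az": 0}, {"gripper": 1, "x": 0, "y": 0, "z": 0, "ax": 0, "ay": 0, "az": 0}, {"gripper": 1, "x": 0, "y": 0, "z": 0, "ax": 0, "ay": 0, "az": 0}])

```text
clock: 37.53
position: [490.9, -316.9, 55.9]
ee_rot: [0.707, -0.707, 0.0, -0.0]
contact_force: [0.2, 0.7, 0.0]
gripper_width: 43.3
grasp_force: 61.3
```

Request:
send_rows(targets=[{"gripper": 1, "x": 0, "y": 0, "z": 0.2, "ax": 0, "ay": 0, "az": 0}, {"gripper": 1, "x": 0, "y": 0, "z": 0, "ax": 0, "ay": 0, "az": 0}, {"gripper": 1, "x": 0, "y": 0, "z": 0, "ax": 0, "ay": 0, "az": 0}])

```text
clock: 37.78
position: [491.0, -317.3, 55.7]
ee_rot: [0.707, -0.707, 0.001, 0.0]
contact_force: [-1.8, 1.7, 8.8]
gripper_width: 43.4
grasp_force: 62.5
```

Floor contact, so I'll release, retreat upward and check.

Request:
send_rows(targets=[{"gripper": -1, "x": 0, "y": 0, "z": 0, "ax": 0, "ay": 0, "az": 0}, {"gripper": -1, "x": 0, "y": 0, "z": 0, "ax": 0, "ay": 0, "az": 0}, {"gripper": -1, "x": 0, "y": 0, "z": 0, "ax": 0, "ay": 0, "az": 0}, {"gripper": -1, "x": 0, "y": 0, "z": 0, "ax": 0, "ay": 0, "az": 0}, {"gripper": -1, "x": 0, "y": 0, "z": 0, "ax": 0, "ay": 0, "az": 0}])

```text
clock: 38.2
position: [490.3, -316.6, 53.3]
ee_rot: [0.707, -0.707, -0.0, 0.0]
contact_force: [-0.0, 0.2, -0.6]
gripper_width: 85.4
grasp_force: 0.0
```

Request:
send_rows(targets=[{"gripper": -1, "x": 0, "y": 0, "z": -2, "ax": 0, "ay": 0, "az": 0}, {"gripper": -1, "x": 0, "y": 0, "z": -3, "ax": 0, "ay": 0, "az": 0}, {"gripper": -1, "x": 0, "y": 0, "z": -4, "ax": 0, "ay": 0, "az": 0}, {"gripper": -1, "x": 0, "y": 0, "z": -4, "ax": 0, "ay": 0, "az": 0}, {"gripper": -1, "x": 0, "y": 0, "z": -4, "ax": 0, "ay": 0, "az": 0}])

```text
clock: 38.62
position: [490.0, -316.5, 225.1]
ee_rot: [0.707, -0.707, -0.0, 0.0]
contact_force: [0.3, -0.3, -0.2]
gripper_width: 85.3
grasp_force: 0.0
```

Request:
send_rows(targets=[{"gripper": -1, "x": -1, "y": -1, "z": -4, "ax": 0, "ay": 0, "az": 0}, {"gripper": -1, "x": -2, "y": -1, "z": -3, "ax": 0, "ay": 0, "az": 0}, {"gripper": -1, "x": 0, "y": -1, "z": 0, "ax": 0, "ay": 0, "az": 0}, {"gripper": -1, "x": 0, "y": 0, "z": 0, "ax": 0, "ay": 0, "az": 0}, {"gripper": -1, "x": 0, "y": 0, "z": 0, "ax": 0, "ay": 0, "az": 0}])

```text
clock: 39.03
position: [519.9, -286.3, 291.5]
ee_rot: [0.707, -0.707, -0.001, 0.0]
contact_force: [-0.6, 0.6, -0.6]
gripper_width: 85.2
grasp_force: 0.0
```

```bash
python3 look.py w11; python3 - <<'E'
import numpy as np
W=np.load('w11.npy'); R=np.load('w3.npy')
for n,c,z0,z1 in [('blue',(490,-315),104,118),('orange',(492,-247),95,108),('salt',(488,-377),72,100),('green',(550,-282),33,44)]:
  for A in (R,W):
    x,y,z=[A[...,i] for i in range(3)]
    m=(z>z0)&(z<z1)&(abs(x-c[0])<32)&(abs(y-c[1])<32); p=A[m]; print(n,m.sum(),p.mean(0).round(1),np.percentile(p,[2,98],axis=0).mean(0).round(1))
E
```

```text
[ 519.86915139 -286.30537267  291.46358197] [ 519.75 -364.15  457.77]
blue 1489 [ 490.2 -314.7  111.7] [ 490.3 -314.4  111.2]
blue 1495 [ 486.9 -317.8  111.2] [ 486.8 -317.4  110.7]
orange 1201 [ 492.2 -247.2  102.4] [ 492.1 -246.7  100.7]
orange 1192 [ 490.6 -249.2  101.9] [ 490.3 -248.7  100.4]
salt 901 [ 488.4 -376.7   88.6] [ 488.  -377.2   87.2]
salt 894 [ 485.9 -378.3   88.2] [ 485.5 -378.4   86.8]
green 1385 [ 550.2 -282.1   39.4] [ 550.4 -281.8   39.5]
green 1391 [ 548.4 -284.2   38.7] [ 548.6 -284.    38.8]
```

View pics/w11.png

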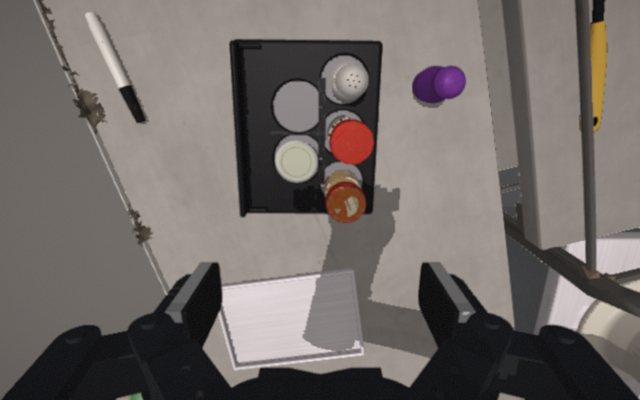

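Salt (350,78), blue (352,142) and orange (345,200) all stand in their wells. The green pot is in place, the tray is empty, and heights and positions match the start within about 2 mm apart from a shared camera offset. Handing in.

```bash
python3 -c "
from bench import arm
print(arm.job_done())"
```

```text
the job is handed in; nothing more can be done
None
```

The job is handed in: the red pot sits flat in the carrier well, the blue and salt shakers are back upright in their own caddy wells, and nothing was knocked over; the judge returned no verdict.

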